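# Load a copper plug with tongs and hold the spring slide at the scriber

### The arm

A 6-joint arm with a two-finger parallel gripper is mounted at the origin on the work surface. World frame = base frame: x ahead of the robot, y to its left, z up, the work surface at z = 0. Lengths are in m, angles in rad, forces in N, time in s.
With the tool pointing down it reaches from about 0.3 to 0.875 m from the base axis. Payload 6.4 kg.
Tool frame: the origin (TCP) lies on the centre line of the jaws, within the pads' length; the fingertips stand 14 mm ahead of it and the grasp point (between the pads) lies 5 mm behind it; z points along the fingers, y is the direction in which the jaws open and shut (so a half turn about z gives the same grasp; the last joint's range is limited). The gripper opens to 85 mm and grips with 20 to 120 N. Pads are 22 mm wide; open, the fingers measure 114 mm over their backs; the gripper's body (76 mm by 85 mm) begins 54 mm behind the grasp point. The pads swing forward as they close: fully open they stand 13 mm farther back than shut.
Start: joints at [-1.325, 0.181, 1.607, -0, 1.354, -0.206], TCP at [0.251, -0.517, 0.245] pointing down, gripper open.
Joint ranges: [-2.99, 2.99], [-0.89, 2.07], [0.3, 2.58], [-1.14, 4.28], [0, 2.63], [-3.12, 3.12]. Speed limits (rad/s): [2.57, 2.57, 3.01, 3.14, 3.14, 3.14].

### API

Orientations are given as a unit quaternion [w, x, y, z].
In Python, from bench import * gives the robot as it stands.
- The arm moves only by the tool servo_tool, never from a script. Its argument "plan" is a list that holds one entry, the list of rows, each a list of 5 numbers: the shift along the world's x, y, z in m, then the turn about the world's z in rad, then the gripper command: -1 is shut, 1 is fully open, values between are in proportion. In form: [[[tx, ty, tz, roll, claw], ...]]. A call has 1 to 8 rows; each row shifts and turns the commanded pose from where the row before left it; what a row does not reach is not made up. A row lasts 1/10 s, in which the tool goes at most 50 mm and 8.59 degrees, less where a joint would pass 70% of its speed; a pose out of reach is approached as far as the arm can. A call with a gripper value outside its range is refused whole. The fingers move at their own pace and stop on an object; the grip force is fixed at half the most. Time passes only in rows, so rows that do not move let the fingers close. It gives the time, the measured TCP pose, the force and the opening at its end, in the units of the state.
- get_obs(): the state, without advancing time (a new reading comes with each control period).
- camera(name): name is "side" or "top"; returns a dict with "img" (480x640x3 uint8, blue, green, red), "camera_matrix" (3x3 intrinsics, pixels), "rvec" (rotation vector, rad) and "tvec" (3), from world to camera coordinates, as OpenCV has them. Camera axes: x right, y down, z forward; pixel columns grow to the right and rows downward; lengths in m; the calibration is good to about 2 mm. A picture is of the moment at which its call begins. There is no depth.
- hand_in(): hands the job in, once; it reports no verdict.
Trained networks look in a picture, given as the dict that the camera call returned (one of the last four; its "shot" number tells which), for a name from the list of things; names that differ only in an ending like _2 or _b are one class to them, and where a whole thing is asked for, a point or a joint stands for the part that bears it (a point fixed in the world has none). Each returns a list of dicts, best first, with "conf" (0 to 1); they miss things now and then, are a little off and sometimes report something else, mostly with a low value. They report only what shows in the picture. A call takes as long as a camera call. They do not tell look-alikes from the thing itself.
- trace(picture, thing): "mask" (480x640 bool, what is visible of it) and "rect" ([left, top, right, bottom] as shares, 0 to 1, of the picture: columns of its width, rows of its height, round what is visible of it).
- pinpoint(picture, thing): "centre" ([row, column] as shares, 0 to 1, of the picture: columns of its width, rows of its height: a listed point, or the origin of a listed thing).
The state is a dict: "time_s": time; "q": joint angles; "dq": joint speeds; "joint_efforts": joint torques, N m; "eef_pos": TCP position; "eef_rot": TCP orientation; "wrist_force": force on the tool from outside, world axes, zero at the start; "torque": the same for the moment, N m; "opening": opening from 0.0 (shut) to 1.0 (fully open).
Only numpy, scipy, OpenCV 4.12 (cv2) and the standard library are available. Lean on these libraries where they do the work, as an engineer would, in place of code of your own. Each camera call takes 0.05 s, during which the arm holds its last target.

### The job

Take the blue-gripped tongs off the stand's bar, use them to lift the copper-coloured plug out of the white tray and stand it in the pocket of the jig's spring slide, and hang the tongs back on the bar; never touch the plug with the robot's own fingers. Then pull the slide out by its black handle until the red lines at the pocket are in line with the red line on the scriber head, and finish holding it there with the gripper: do not let go, the spring would pull it back. Leave the other two plugs, the mallet, jar, brush and steel block alone.

Things in the scene. Friction and masses are not known exactly. Their poses are not given: they have to be found in the camera images.
- tongs: U-shaped spring tongs, 105 mm tall, about 90 g, hanging upright over the stand's bar, tips down. Origin: middle of the underside of the bridge joining the arms (it lies on the bar); z up. The arms stay parallel and close along the tongs' y. Bridge: 10 mm thick above the origin, 14 mm wide (x), 32 mm long (y)
- tongs_grip (a point): Grip point of the tongs, 18 mm below their origin, between the flat blue grip plates (20 mm wide, 44 mm tall): pinch across y, 48 mm over the plates when free. Each arm yields up to 11 mm inwards against a spring (4 N at first, 7 N after 7 mm) and springs out as the gripper opens. Carry them squeezed to about 44 mm; wider than 48 mm drops them
- tongs_tips (a point): Lower end of the tongs, midway between the rubber tips, 95 mm below their origin (77 mm below the grip point). Tips are 16 mm wide (x), 10 mm tall, 30 mm apart inside and 40 mm over the outside when open; they meet a 16 mm plug when the blue plates are squeezed to 34 mm
- stand: Tongs stand, fixed: wooden foot with a steel post at its +x end and from that a bar along the stand's x, 12 mm wide, 8 mm thick, top 140 mm above the table. Origin on the table under the hanging place; yaw varies. A 6 mm lip closes the bar 24 mm in front (-x) of the hanging place; the bar is free for 50 mm behind it
- rest (a point): The place on top of the stand's bar where the middle of the tongs' bridge rests, tongs' y across the bar; axes as the stand's
- plug: Upright copper-coloured cylinder, 16 mm diameter, 36 mm tall, about 50 g; origin at the centre of its underside. It stands in the white tray in any one of three places
- plug_dark: Black plug of the same size, in the tray; leave alone
- plug_white: Silvery plug of the same size, in the tray; leave alone
- tray: Fixed shallow white tray, 100 x 200 mm (x, y), 14 mm high, walls and floor 4 mm thick; origin at the centre of its underside. The three plugs stand in a row along its y, about 60 mm apart
- jig: Fixed green jig; origin on the table straight below the pocket when the slide is home. The slide comes out along the jig's own -x (towards the robot); yaw varies. Base 90 mm wide (y), from 240 mm in front to 120 mm behind the origin; behind the pocket a spring housing 57 mm high stands from 65 to 115 mm along +x
- slide (a joint): How far the spring slide is pulled out, m: 0 home, 0.09 at most. The spring pulls it home with 4 N at 0 and 0.8 N more per 10 mm; it does not stay by itself
- pocket (a point): Centre of the pocket floor on the slide, 28 mm above the table; moves with the slide, axes as the jig's. The pocket is a square cup 24 x 24 mm inside, walls 4 mm thick and 12 mm high, red lines on its two sides (y) at the middle
- handle (a point): Grip point of the slide's handle, 60 mm above the table: upright black block 14 mm (x) by 28 mm (y), from 28 to 84 mm above the table, 135 mm in front (-x) of the pocket; moves with the slide, axes as the jig's
- scriber: Grey scriber head clamped beside the track (+y side), 24 mm (x) by 36 mm, 56 mm high, from y = 44 to 80 mm, steel point at 50 mm height ending 17 mm from the track's centre line, red line along y on top. It is set anew 40 to 65 mm in front of the pocket's home. Origin on the table on the track's centre line, exactly where the pocket centre must come below; axes as the jig's
- mallet: Black rubber mallet standing on its head (64 mm diameter, 100 mm tall), wooden handle level; leave alone
- jar: Amber jar with steel lid, 60 mm diameter, 75 mm tall; leave alone
- brush: Brush, 200 mm, lying; leave alone
- stake: Dark steel block 70 x 70 x 45 mm; leave alone
Not all that is in view belongs to the job. Of the things that look like the tray, the larger one is meant.

How it is judged:
By the outcome, as a careful person would: the job done as asked, in the order asked, and still so for the second after the job is handed in, while the arm keeps its last pose, push and grip.
It also fails if it takes over 72 s, if anything falls off the work surface, if the arm or the gripper's body presses on something with over 40 N, if the wrist force passes 120 N, or if a joint passes its speed limit or range.

## Working session

There is one attempt and no reset: what is moved stays moved. The work goes in short steps, Python scripts to look and compute and a tool call to move; the robot and the scene stay as the last step left them, time stands still between calls to the robot, and variables do not carry over. Pictures are saved under pics/ and viewed, and the job is handed in when it is done.

Besides the shell and the picture viewer there is one more tool, called after "Request:" as name([rows], argument=value, ...), one row to a line, values as JSON. servo_tool: Moves the arm, as the interface text tells. Its arguments: {"type":"object","properties":{"plan":{"type":"array"}},"required":["plan"]}

```bash
ls; mkdir -p pics; cat > h.py <<'E'
from bench import *
import numpy as np, cv2
def P(c):
    R=cv2.Rodrigues(np.array(c["rvec"],float))[0]; return np.array(c["camera_matrix"],float),R,np.array(c["tvec"],float).reshape(3)
def proj(c,X):
    K,R,t=P(c); X=np.atleast_2d(X).astype(float); return cv2.projectPoints(X,np.array(c["rvec"],float),t,K,None)[0].reshape(-1,2)
def ray(c,uv):
    K,R,t=P(c); d=R.T@np.linalg.inv(K)@np.array([uv[0],uv[1],1.]); return -R.T@t,d/np.linalg.norm(d)
def atz(c,uv,z):
    o,d=ray(c,uv); return o+d*(z-o[2])/d[2]
def tri(c1,u1,c2,u2):
    o1,d1=ray(c1,u1);o2,d2=ray(c2,u2)
    A=np.stack([d1,-d2],1); s=np.linalg.lstsq(A,o2-o1,rcond=None)[0]
    a=o1+s[0]*d1;b=o2+s[1]*d2
    return (a+b)/2,np.linalg.norm(a-b)
def pp(c,n):
    return [(round(float(r["conf"]),2),np.array([r["centre"][1]*640,r["centre"][0]*480]).round(1)) for r in pinpoint(c,n)]
E
python3 - <<'E'
from h import *
s=camera("side");t=camera("top")
cv2.imwrite("pics/s0.png",s["img"]);cv2.imwrite("pics/t0.png",t["img"])
o=get_obs();print({k:np.round(v,3) for k,v in o.items()})
for c in (s,t):
    K,R,tt=P(c);print(K.round(1).tolist(),(-R.T@tt).round(3),R[2].round(2))
for n in ["tongs","tongs_grip","tongs_tips","stand","rest","plug","tray","jig","pocket","handle","scriber"]:
    print(n,"S",pp(s,n),"T",pp(t,n))
E
```

```text
pics
{'time_s': np.float64(0.1), 'q': array([-1.325,  0.181,  1.608,  0.   ,  1.354, -0.206]), 'dq': array([ 0.001, -0.003, -0.003, -0.001,  0.001, -0.001]), 'joint_efforts': array([ 1.0000e-03, -4.4588e+01, -3.5224e+01, -0.0000e+00,  4.0000e-03,
        0.0000e+00]), 'eef_pos': array([ 0.251, -0.517,  0.244]), 'eef_rot': array([-0.001,  0.975,  0.224, -0.   ]), 'wrist_force': array([-1.872,  0.232,  0.264]), 'torque': array([ 0.008, -0.051, -0.08 ]), 'opening': np.float64(0.998)}
[[456.3, 0.0, 307.4], [0.0, 456.3, 240.1], [0.0, 0.0, 1.0]] [ 0.406 -0.846  0.566] [ 0.15  0.86 -0.49]
[[447.2, 0.0, 310.2], [0.0, 447.2, 245.5], [0.0, 0.0, 1.0]] [ 0.455 -0.008  0.988] [ 0.13 -0.01 -0.99]
tongs S [(0.63, array([265.2, 168.5])), (0.51, array([269.3, 198.7]))] T [(0.77, array([116.1, 281. ]))]
tongs_grip S [(0.69, array([263.9, 172.1])), (0.19, array([398.5, 374.2]))] T [(0.61, array([114.2, 280.3]))]
tongs_tips S [(0.88, array([265.5, 194.8]))] T [(0.79, array([132.9, 277.2]))]
stand S [(0.93, array([265.7, 210.5]))] T []
rest S [(0.81, array([263.1, 166.8]))] T [(0.86, array([113. , 281.2])), (0.17, array([444. , 208.3]))]
plug S [(0.47, array([311.6, 342.9]))] T [(0.55, array([462.3, 272.6])), (0.44, array([408. , 269.4]))]
tray S [(0.93, array([219. , 377.2])), (0.91, array([316.3, 373.2]))] T [(0.98, array([425.5, 346.1])), (0.79, array([432.5, 268.1])), (0.66, array([158.3, 213.4]))]
jig S [(0.88, array([350.8, 248.9])), (0.53, array([263.5, 165.5]))] T [(0.95, array([263.8, 202.3]))]
pocket S [(0.56, array([351. , 239.7]))] T [(0.61, array([261.5, 199.9]))]
handle S [(0.7, array([262.5, 164.8])), (0.65, array([295.6, 231.4]))] T [(0.6, array([254.2, 260.2])), (0.38, array([443.5, 210.8]))]
scriber S [] T [(0.63, array([408.5, 274.9])), (0.49, array([138.2, 284.6]))]
```

View pics/s0.png

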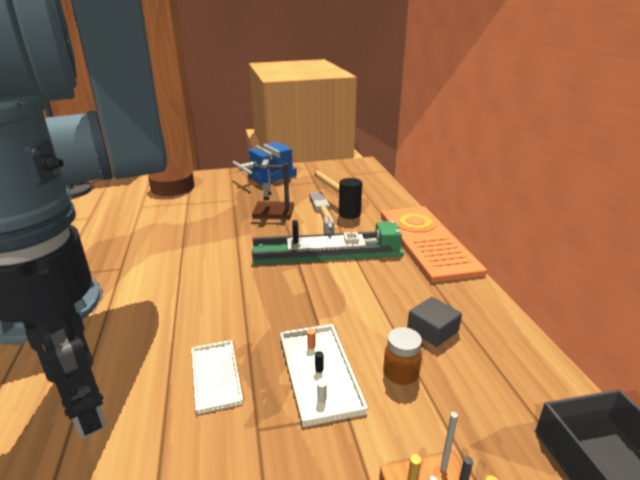

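View pics/t0.png

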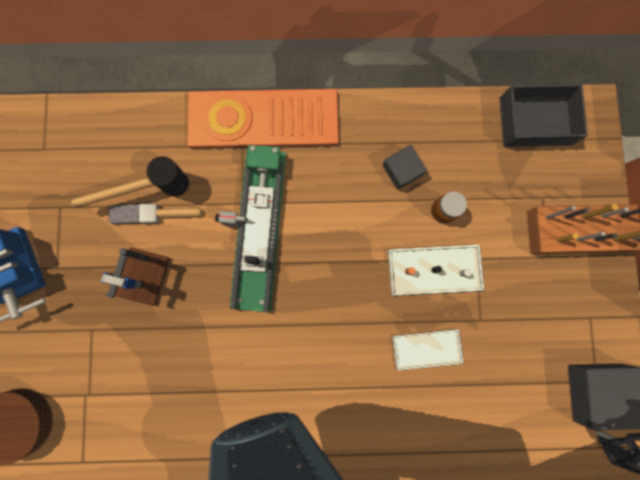

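```bash
python3 - <<'E'
import cv2
s=cv2.imread("pics/s0.png");t=cv2.imread("pics/t0.png")
def cr(im,x0,y0,x1,y1,f,n): cv2.imwrite(n,cv2.resize(im[y0:y1,x0:x1],None,fx=f,fy=f,interpolation=cv2.INTER_CUBIC))
cr(t,90,140,290,320,4,"pics/t0a.png"); cr(t,380,230,500,310,6,"pics/t0b.png"); cr(s,225,130,425,280,4,"pics/s0a.png"); cr(s,270,310,380,430,5,"pics/s0b.png")
E
```

```text
(no output)
```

View pics/t0a.png

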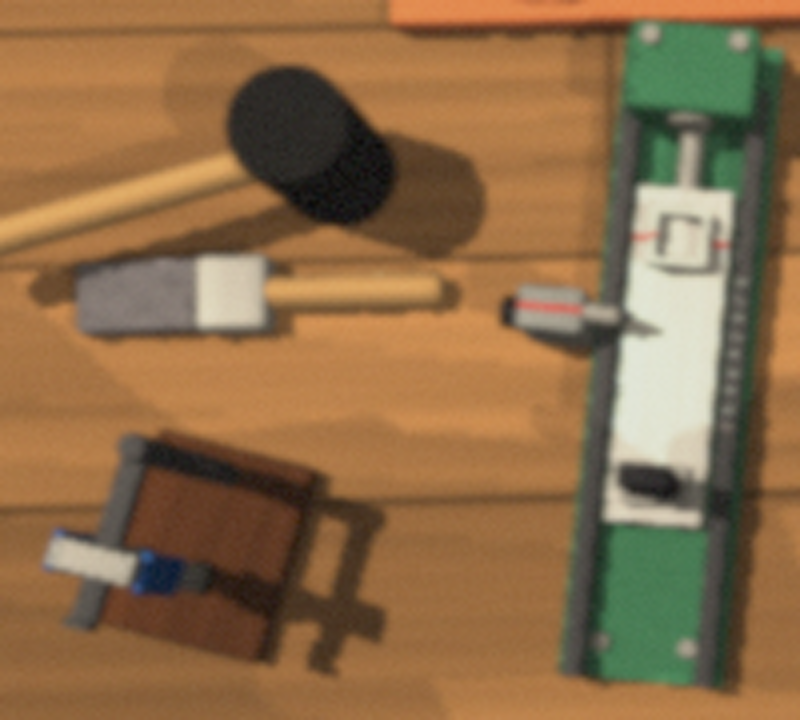

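View pics/s0a.png

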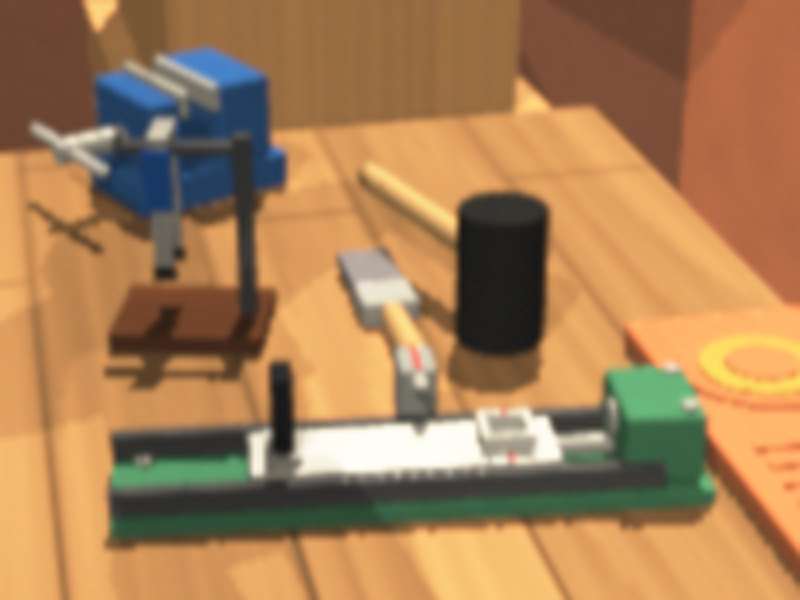

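View pics/t0b.png

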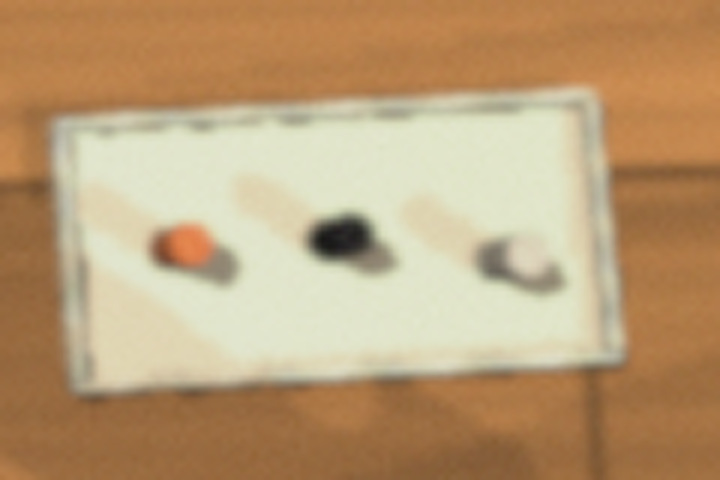

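View pics/s0b.png

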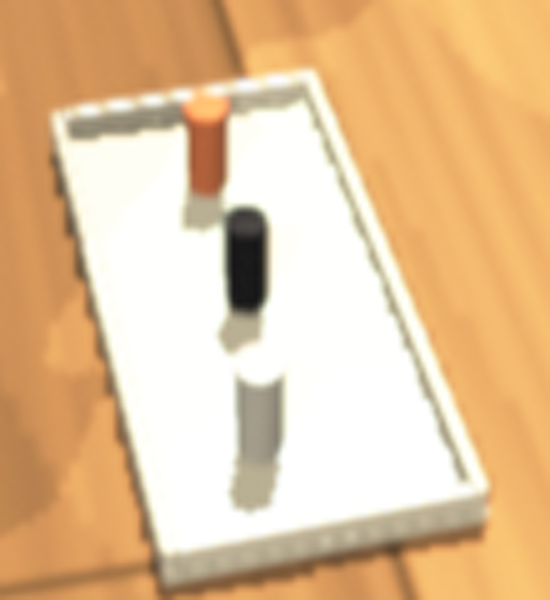

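```bash
cat > fit.py <<'E'
from h import *
from scipy.optimize import least_squares
class C(dict): pass
import pickle
E
python3 - <<'E'
from h import *
from scipy.optimize import least_squares
s=camera("side");t=camera("top")
A=lambda x,y:(x/4+90,y/4+140)
B=lambda x,y:(x/4+225,y/4+130)
def rep(n,u1,u2,z):
    X,e=tri(t,u1,s,u2); print(n,"tri",X.round(4),"gap",round(e*1000,1),"T@z",atz(t,u1,z).round(4),"S@z",atz(s,u2,z).round(4))
rep("plugtop",(411.2,270.5),(311.4,331),.04)
rep("handle top",A(640,475),B(281,366),.084)
rep("pocket cup",A(687,242),B(505,422),.04)
rep("bridge top",A(93,558),B(161,126),.150)
rep("post top",A(133,445),B(241,136),.14)
print("housing",atz(t,A(693,67),.057))
print("scriber line ends",atz(t,A(518,306),.056),atz(t,A(582,309),.056))
print("pocket red",atz(t,A(640,238),.028),atz(t,A(722,245),.028))
print("bar end",atz(t,A(80,622),.14))
print("bridge ends",atz(t,A(45,550),.15),atz(t,A(140,568),.15))
# network
for n,z in [("pocket",.028),("handle",.06),("rest",.14),("tongs_grip",.122),("plug",.004),("jig",0),("stand",0),("tongs_tips",.045),("tongs",.14),("plug_dark",.004),("scriber",0)]:
    a=pp(t,n);b=pp(s,n)
    print(n,[(c,atz(t,u,z).round(4)[:2]) for c,u in a[:2]],[(c,atz(s,u,z).round(4)[:2]) for c,u in b[:2]])
E
```

```text
plugtop tri [ 0.5172 -0.2353  0.0384] gap 1.6 T@z [ 0.5163 -0.2348  0.04  ] S@z [ 0.5176 -0.2372  0.04  ]
handle top tri [0.5453 0.1017 0.0838] gap 1.2 T@z [0.5447 0.1018 0.084 ] S@z [0.5458 0.1013 0.084 ]
pocket cup tri [0.6758 0.0805 0.042 ] gap 2.6 T@z [0.6749 0.0809 0.04  ] S@z [0.6782 0.0843 0.04  ]
bridge top tri [0.5053 0.348  0.1501] gap 0.3 T@z [0.5051 0.348  0.15  ] S@z [0.5054 0.3483 0.15  ]
post top tri [0.5583 0.3337 0.1435] gap 0.3 T@z [0.5589 0.3351 0.14  ] S@z [0.5594 0.3435 0.14  ]
housing [0.76685766 0.07512439 0.057     ]
scriber line ends [0.63856497 0.16886797 0.056     ] [0.63622861 0.13514597 0.056     ]
pocket red [0.6804541  0.10768693 0.028     ] [0.6755993  0.06293617 0.028     ]
bar end [0.47589333 0.35740977 0.14      ]
bridge ends [0.50936329 0.37037219 0.15      ] [0.49998098 0.32613863 0.15      ]
pocket [(0.67, array([0.6786, 0.0815]))] [(0.87, array([0.6783, 0.0805]))]
handle [(0.74, array([0.5457, 0.092 ]))] [(0.63, array([0.5413, 0.0907])), (0.48, array([ 0.5069, -0.3476]))]
rest [(0.65, array([ 0.508 , -0.2553])), (0.62, array([0.5073, 0.3472]))] 
[... 276 characters left out ...]
, -0.2274])), (0.54, array([0.5198, 0.4563]))]
jig [(0.8, array([0.6906, 0.0836]))] [(0.93, array([0.6815, 0.0888]))]
stand [(0.79, array([0.5064, 0.3554])), (0.51, array([ 0.7432, -0.2385]))] [(0.69, array([0.5559, 0.2009])), (0.58, array([0.5061, 0.3628]))]
tongs_tips [(0.95, array([0.5113, 0.3522])), (0.73, array([0.5044, 0.3888]))] [(0.9, array([0.5099, 0.3625]))]
tongs [(0.82, array([0.5049, 0.348 ])), (0.47, array([0.6541, 0.0739]))] [(0.86, array([0.5054, 0.3632]))]
plug_dark [(0.51, array([ 0.5213, -0.2888])), (0.15, array([0.7277, 0.2756]))] [(0.7, array([0.6775, 0.0777])), (0.63, array([ 0.5125, -0.2946]))]
scriber [(0.53, array([0.498 , 0.3485]))] [(0.28, array([0.5046, 0.3681]))]
```

```bash
python3 - <<'E'
import cv2
s=cv2.imread("pics/s0.png");t=cv2.imread("pics/t0.png")
def cr(im,x0,y0,x1,y1,f,n):
    o=cv2.resize(im[y0:y1,x0:x1],None,fx=f,fy=f,interpolation=cv2.INTER_CUBIC)
    for x in range(x0,x1,10): cv2.line(o,((x-x0)*f,0),((x-x0)*f,8),(255,0,255),1); cv2.putText(o,str(x),((x-x0)*f,18),0,.35,(255,255,255),1)
    for y in range(y0,y1,10): cv2.line(o,(0,(y-y0)*f),(8,(y-y0)*f),(255,0,255),1); cv2.putText(o,str(y),(10,(y-y0)*f),0,.35,(255,255,255),1)
    cv2.imwrite(n,o)
cr(t,210,140,300,215,8,"pics/t0c.png"); cr(t,225,240,300,315,8,"pics/t0d.png"); cr(t,95,240,185,310,8,"pics/t0e.png");cr(s,240,160,320,220,9,"pics/s0c.png")
E
```

```text
(no output)
```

View pics/t0c.png

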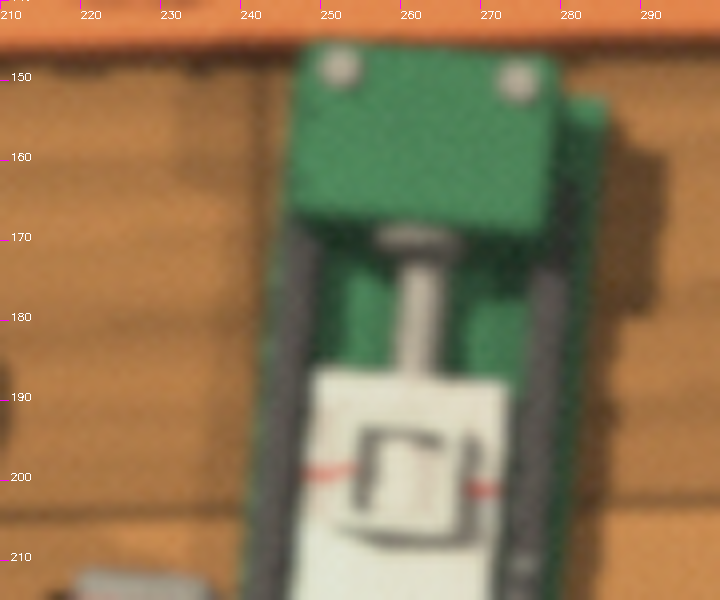

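View pics/t0d.png

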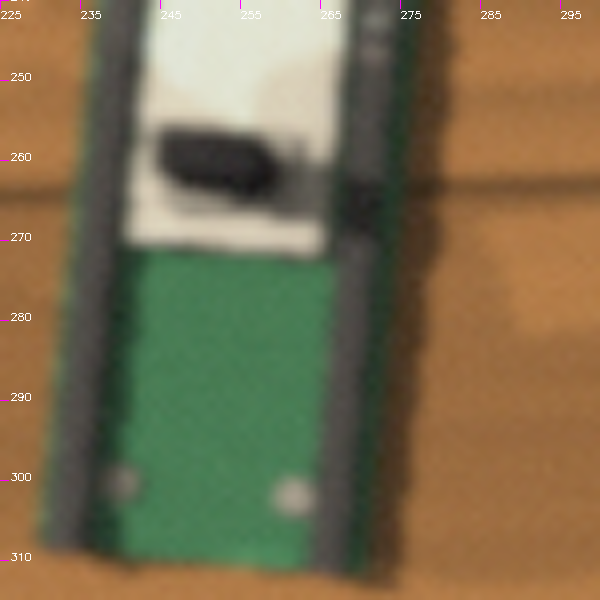

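View pics/t0e.png

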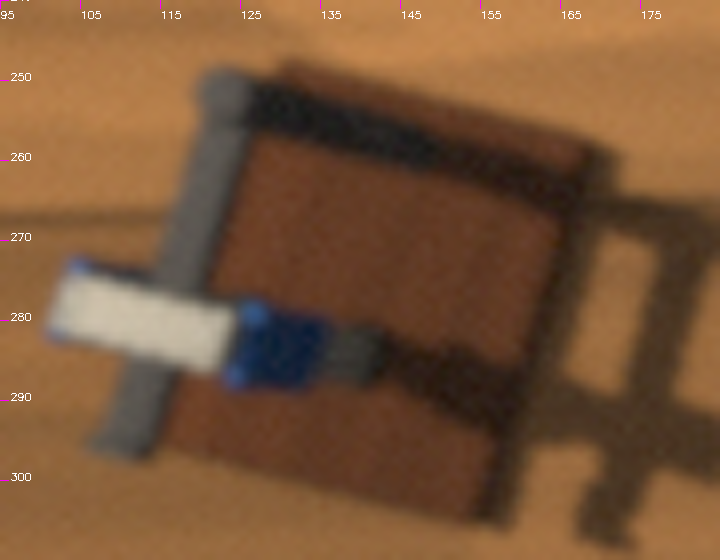

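View pics/s0c.png

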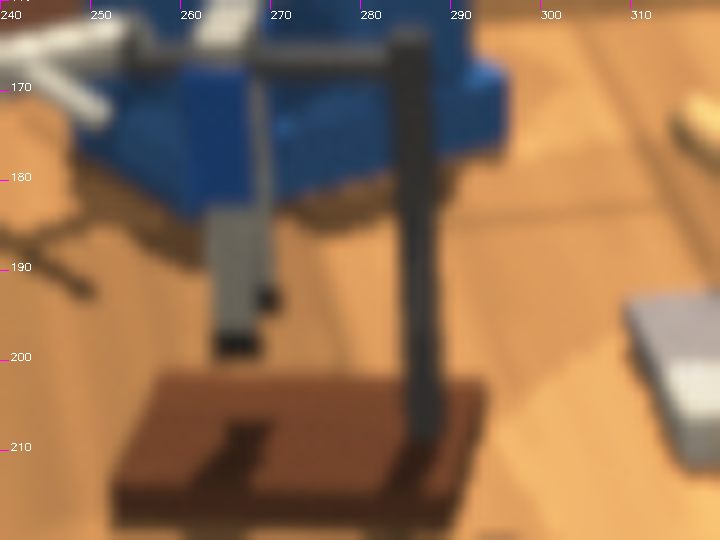

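```bash
python3 - <<'E'
from h import *
from scipy.optimize import least_squares
s=camera("side");t=camera("top")
import pickle; pickle.dump((s,t),open("cams.pkl","wb"))
C=lambda x,y:(x/8+210,y/8+140); D=lambda x,y:(x/8+225,y/8+240); E=lambda x,y:(x/8+95,y/8+240)
S=lambda x,y:(x/4+225,y/4+130)
yaw=lambda a,b:np.arctan2((a-b)[1],(a-b)[0])
for h in(.02,.04): print("rail L",yaw(atz(t,C(272,230),h),atz(t,D(44,540),h)),"rail R inner",yaw(atz(t,C(528,300),h),atz(t,D(312,560),h)))
print("slide L edge",yaw(atz(t,C(315,370),.028),atz(t,D(124,240),.028)),"R",yaw(atz(t,C(508,385),.028),atz(t,D(322,253),.028)))
print("slide front/back mid",atz(t,((C(315,370)[0]+C(508,385)[0])/2,(C(315,370)[1]+C(508,385)[1])/2),.028),atz(t,((D(124,240)[0]+D(322,253)[0])/2,(D(124,240)[1]+D(322,253)[1])/2),.028))
def res(p):
    x,y,a,w=p; c,sn=np.cos(a),np.sin(a)
    W=lambda q:np.array([x+c*q[0]-sn*q[1],y+sn*q[0]+c*q[1],q[2]])
    obs=[(t,(.115,w,.057),C(305,42)),(t,(.115,-w,.057),C(555,58)),(t,(.065,-w,.057),C(545,230)),(t,(.065,w,.057),C(290,208)),
     (t,(-.135,0,.084),D(215,158)),(t,(0,0,.04),C(425,485)),(s,(-.135,0,.084),S(281,365)),(s,(0,0,.04),S(508,422))]
    return np.concatenate([proj(c_,W(q))[0]-u for c_,q,u in obs])
r=least_squares(res,[.677,.08,-.09,.03]);print(r.x.round(4),r.fun.reshape(-1,2).round(1).tolist())
# tongs/stand
cs=[E(70,268),E(245,310),E(228,375),E(50,330)]
w=[atz(t,u,.15) for u in cs];print(np.round(w,4).tolist(),np.mean(w,0).round(4))
print("tong y dir yaw",yaw(w[0],w[1])-np.pi/2,yaw(w[3],w[2])-np.pi/2)
b=[atz(t,E(185,270),.14),atz(t,E(228,90),.14),atz(t,E(140,400),.14),atz(t,E(118,445),.14)]
print(np.round(b,4).tolist(),"bar yaw",yaw(b[1],b[3]),yaw(b[1],b[2]))
E
```

```text
rail L -0.09923347083415686 rail R inner -0.10193080293430562
rail L -0.09923347083415689 rail R inner -0.1019308029343056
slide L edge -0.10960223032464639 R -0.10947480836246458
slide front/back mid [0.70754176 0.08242193 0.028     ] [0.52415105 0.10259215 0.028     ]
[ 0.6774  0.0835 -0.0968  0.034 ] [[0.5, -0.9], [0.7, -0.6], [0.1, 0.4], [0.3, 0.8], [0.7, -0.2], [-2.6, -1.2], [-0.9, 1.3], [-1.0, 0.2]]
[[0.5167, 0.366, 0.15], [0.506, 0.3251, 0.15], [0.491, 0.3287, 0.15], [0.5024, 0.3701, 0.15]] [0.504  0.3475 0.15  ]
tong y dir yaw -0.2565263393452468 -0.2679844972467855
[[0.5164, 0.3435, 0.14], [0.5589, 0.3346, 0.14], [0.4861, 0.3531, 0.14], [0.4757, 0.3579, 0.14]] bar yaw -0.2727202470701131 -0.24844393279711371
```

Request:
servo_tool([
  [[0.005,0.015,0.005,0.06,1],[0.012,0.04,0.005,0.12,1],[0.012,0.043,0.005,0.12,1],[0.012,0.043,0.005,0.12,1],[0.012,0.043,0,0.12,1],[0.012,0.043,0,0.12,1],[0.012,0.043,0,0.12,1],[0.012,0.043,0,0.12,1]],
])

```text
time_s: 3.3
eef_pos: [0.3402, -0.2027, 0.2655]
eef_rot: [0.0, 0.779, 0.627, 0.0]
wrist_force: [1.5, -0.4, 0.1]
opening: 0.998
```

Request:
servo_tool([
  [[0.012,0.043,0,0.12,1],[0.012,0.043,0,0.12,1],[0.012,0.043,0,0.12,1],[0.012,0.043,0,0.12,1],[0.013,0.043,0,0.12,1],[0.013,0.043,0,0.12,1],[0.013,0.043,0,0.12,1],[0.013,0.043,0,0.12,1]],
])

```text
time_s: 4.1
eef_pos: [0.4403, 0.1417, 0.2656]
eef_rot: [0.001, 0.401, 0.916, 0.0]
wrist_force: [1.2, -1.0, 0.3]
opening: 0.999
```

Request:
servo_tool([
  [[0.013,0.042,0,0.115,1],[0.013,0.042,0,0.115,1],[0.013,0.042,0,0.115,1],[0.013,0.042,0,0.115,1],[0.01,0.03,0,0.1,1],[0.002,0.008,0,0.004,1],[0,0,0,0,1],[0,0,0,0,1]],
])

```text
time_s: 4.9
eef_pos: [0.5038, 0.3448, 0.2651]
eef_rot: [-0.0, 0.133, 0.991, -0.0]
wrist_force: [0.0, 0.1, 0.1]
opening: 1.004
```

```bash
python3 - <<'E'
from h import *
o=get_obs();print(np.round(o["eef_pos"],4),np.round(o["eef_rot"],4),np.round(o["q"],3))
q=o["eef_rot"];print("psi",2*np.arctan2(q[2],q[1]))
t=camera("top");s=camera("side");
def cr(im,x0,y0,x1,y1,f,n): cv2.imwrite(n,cv2.resize(im[y0:y1,x0:x1],None,fx=f,fy=f,interpolation=cv2.INTER_CUBIC))
cr(t["img"],60,220,220,340,4,"pics/t1.png");cr(s["img"],200,90,340,220,5,"pics/s1.png")
E
```

```text
[0.5038 0.3448 0.2651] [-2.000e-04  1.332e-01  9.911e-01 -4.000e-04] [ 4.060e-01  2.440e-01  1.492e+00 -1.000e-03  1.407e+00 -8.970e-01]
psi 2.8743758669037995
```

View pics/t1.png

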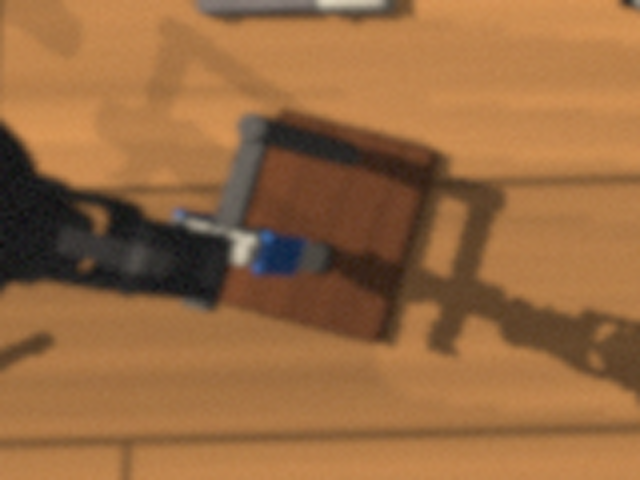

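View pics/s1.png

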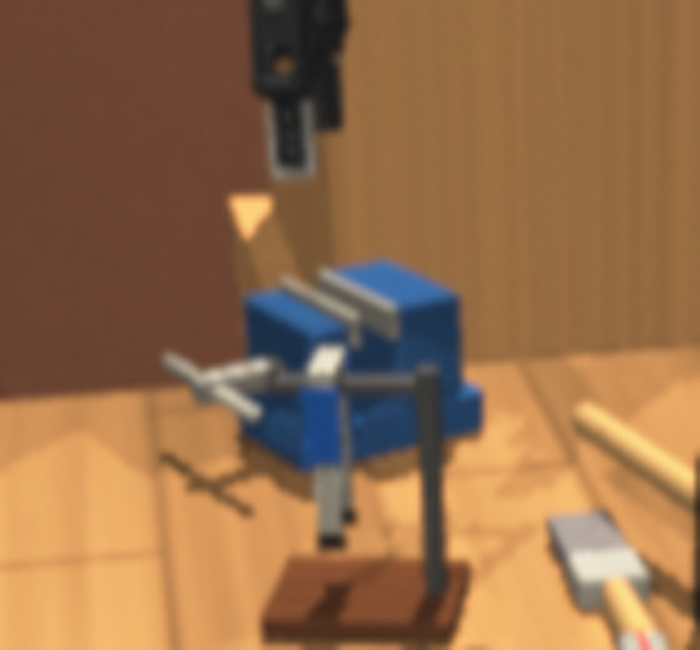

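Request:
servo_tool([
  [[0,0.003,-0.03,0.006,1],[0,0,-0.035,0,1],[0,0,-0.035,0,1],[0,0,-0.028,0,1],[0,0,0,0,1],[0,0,0,0,1]],
])

```text
time_s: 5.6
eef_pos: [0.5043, 0.3479, 0.138]
eef_rot: [-0.0, 0.13, 0.991, -0.0]
wrist_force: [-0.1, 0.5, 0.3]
opening: 1.0
```

```bash
python3 - <<'E'
from h import *
t=camera("top");s=camera("side");
def cr(im,x0,y0,x1,y1,f,n): cv2.imwrite(n,cv2.resize(im[y0:y1,x0:x1],None,fx=f,fy=f,interpolation=cv2.INTER_CUBIC))
cr(t["img"],60,220,220,340,4,"pics/t2.png");cr(s["img"],220,110,320,220,6,"pics/s2.png")
E
```

```text
(no output)
```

View pics/t2.png

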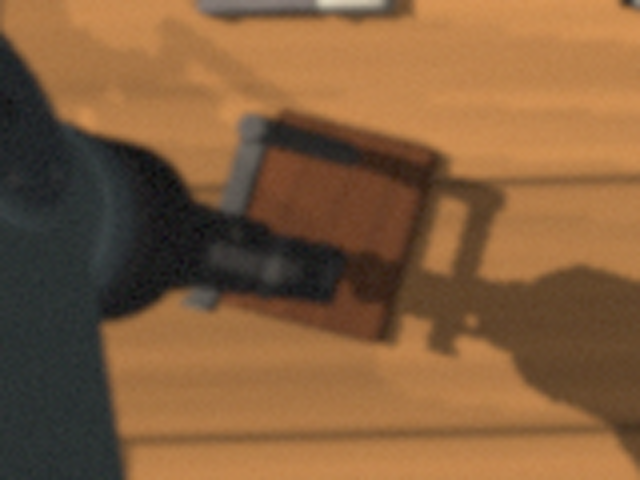

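View pics/s2.png

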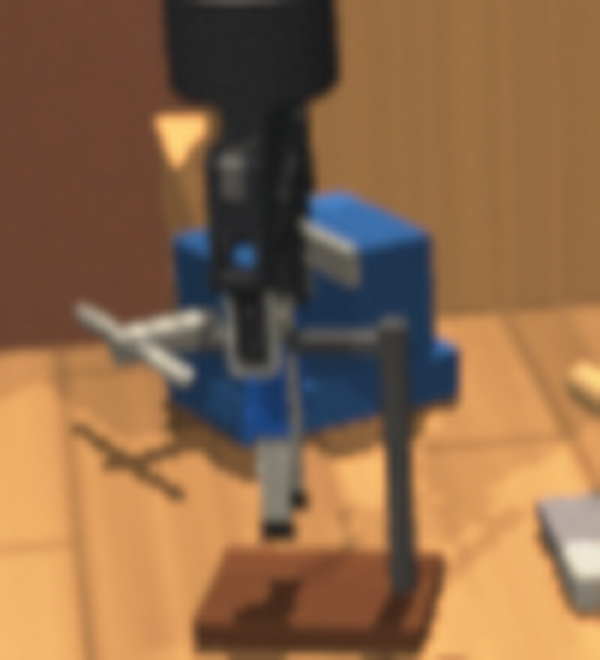

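Request:
servo_tool([
  [[0,0,-0.015,0,1],[0,0,-0.006,0,1],[0,0,0,0,0.5],[0,0,0,0,0.3],[0,0,0,0,0.15],[0,0,0,0,0.03],[0,0,0,0,0.03],[0,0,0,0,0.03]],
])

```text
time_s: 6.5
eef_pos: [0.5044, 0.349, 0.1169]
eef_rot: [0.0, 0.13, 0.992, 0.0]
wrist_force: [-0.7, 0.4, 4.3]
opening: 0.515
```

Request:
servo_tool([
  [[0,0,0,0,0.03],[0,0,0,0,0.03]],
])

```text
time_s: 6.7
eef_pos: [0.5044, 0.349, 0.1168]
eef_rot: [0.0, 0.13, 0.992, 0.0]
wrist_force: [-1.0, 1.2, 5.3]
opening: 0.517
```

Request:
servo_tool([
  [[0,0,0.005,0,0.03],[0,0,0.015,0,0.03],[0,0,0.02,0,0.03],[0,0,0.02,0,0.03],[0,0,0.02,0,0.03],[0,0,0.02,0,0.03],[0,0,0.02,0,0.03],[0,0,0,0,0.03]],
])

```text
time_s: 7.5
eef_pos: [0.5058, 0.3493, 0.2405]
eef_rot: [0.003, 0.13, 0.992, 0.002]
wrist_force: [0.3, 0.8, 1.0]
opening: 0.513
```

```bash
python3 - <<'E'
from h import *
s=camera("side");t=camera("top")
def cr(im,x0,y0,x1,y1,f,n): cv2.imwrite(n,cv2.resize(im[y0:y1,x0:x1],None,fx=f,fy=f,interpolation=cv2.INTER_CUBIC))
cr(s["img"],220,70,320,220,5,"pics/s3.png")
o=get_obs();print(o["opening"],o["wrist_force"],o["eef_pos"])
p=np.array(o["eef_pos"]);print("exp tips",proj(s,p-[0,0,.072]),pp(s,"tongs_tips"),pp(t,"tongs_tips"),proj(t,p-[0,0,.072]))
E
```

```text
0.5146528692823172 [ 0.05396654 -0.25034842 -0.54389683] [0.50410638 0.3486041  0.23661366]
exp tips [[264.41713915 156.33938536]] [(0.5, array([267. , 150.4])), (0.23, array([316.4, 370. ]))] [(0.59, array([110.9, 274.4]))] [[109.5125414  279.66888417]]
```

View pics/s3.png

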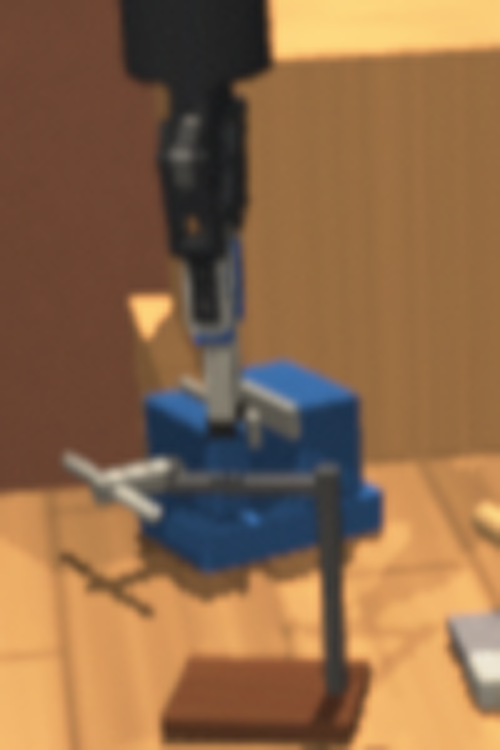

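Request:
servo_tool([
  [[0,-0.02,0,0,0.03],[0.001,-0.035,0,0,0.03],[0.001,-0.04,0,0,0.03],[0.001,-0.04,0,0,0.03],[0.001,-0.04,0,0,0.03],[0.001,-0.04,0,0,0.03],[0.001,-0.04,0,0,0.03],[0.001,-0.04,0,0,0.03]],
])

```text
time_s: 8.5
eef_pos: [0.5101, 0.0522, 0.2349]
eef_rot: [-0.001, 0.129, 0.992, -0.0]
wrist_force: [0.6, -0.5, -0.5]
opening: 0.517
```

Request:
servo_tool([
  [[0.001,-0.04,-0.005,0,0.03],[0.001,-0.04,-0.01,0,0.03],[0.001,-0.04,-0.01,0,0.03],[0.001,-0.04,-0.01,0,0.03],[0.001,-0.04,-0.01,0,0.03],[0.001,-0.04,-0.015,0,0.03],[0.001,-0.03,-0.015,0,0.03],[0.001,-0.02,-0.01,0,0.03]],
])

```text
time_s: 9.3
eef_pos: [0.5176, -0.238, 0.1486]
eef_rot: [-0.002, 0.131, 0.991, 0.001]
wrist_force: [0.3, 0.4, -0.8]
opening: 0.515
```

Request:
servo_tool([
  [[0,0,0,0,0.06],[0,0,0,0,0.06]],
])

```text
time_s: 9.5
eef_pos: [0.5182, -0.2358, 0.15]
eef_rot: [-0.001, 0.13, 0.992, 0.001]
wrist_force: [-0.5, 0.2, -0.8]
opening: 0.535
```

```bash
cat >> h.py <<'E'
def crop(im,x0,y0,x1,y1,f,n,marks=()):
    o=cv2.resize(im[y0:y1,x0:x1],None,fx=f,fy=f,interpolation=cv2.INTER_CUBIC)
    for (u,v) in marks: cv2.drawMarker(o,(int((u-x0+.5)*f),int((v-y0+.5)*f)),(255,0,255),cv2.MARKER_CROSS,12,1)
    cv2.imwrite(n,o)
def tongs_pts(p,psi,half,dz=.072):
    # corners of tips' bottom: inner/outer, both arms
    ux=np.array([np.cos(psi),np.sin(psi),0]);uy=np.array([-np.sin(psi),np.cos(psi),0])
    return np.array([p+uy*y+ux*x-[0,0,dz] for y in (-half-5e-3,-half,half,half+5e-3) for x in (-.008,.008)])
def psi(o): q=o["eef_rot"]; return 2*np.arctan2(q[2],q[1])
E
python3 - <<'E'
from h import *
s=camera("side");t=camera("top")
o=get_obs();p=np.array(o["eef_pos"]);print(o["opening"],o["wrist_force"],p,psi(o))
half=(o["opening"]*.085-.018)/2
m=tongs_pts(p,psi(o),half)
crop(s["img"],265,250,365,400,5,"pics/s4.png",proj(s,m))
crop(t["img"],360,200,500,320,5,"pics/t4.png",proj(t,m))
E
```

```text
0.5296597487136351 [ 0.20636212 -0.12554711 -0.91248619] [ 0.51896161 -0.23528234  0.15114292] 2.8825077748871286
```

View pics/s4.png

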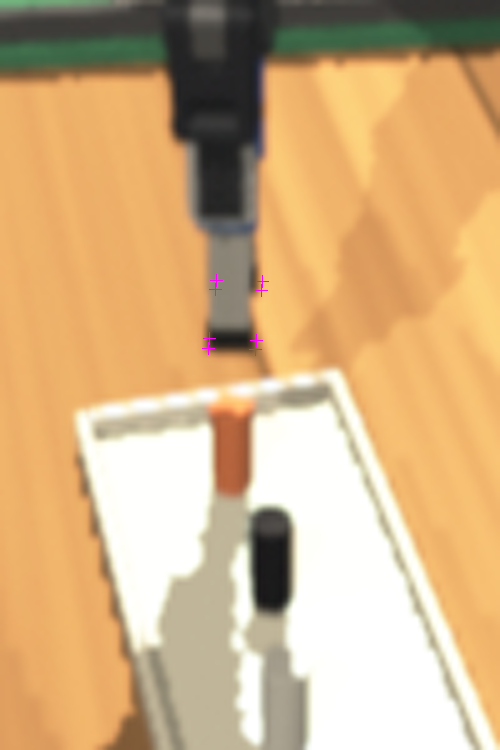

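View pics/t4.png

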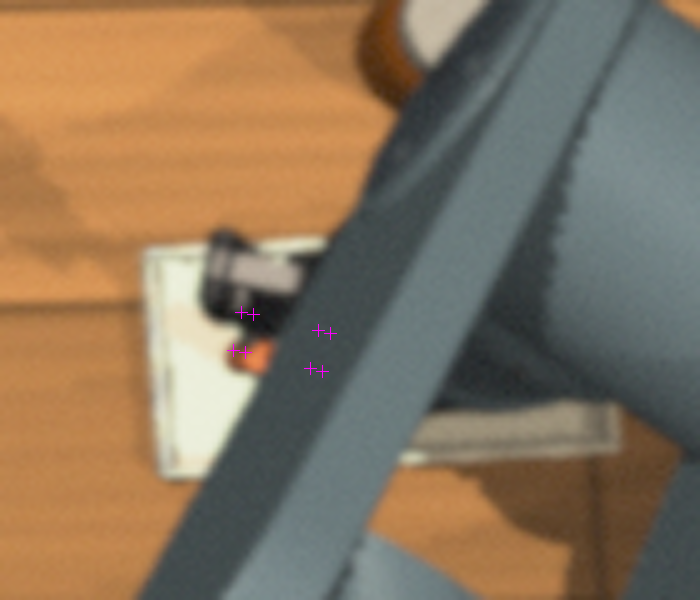

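Request:
servo_tool([
  [[-0.0015,0,-0.012,0,0.07],[0,0,-0.012,0,0.07],[0,0,-0.01,0,0.07],[0,0,0,0,0.07]],
])

```text
time_s: 10.0
eef_pos: [0.5163, -0.235, 0.1149]
eef_rot: [-0.002, 0.129, 0.992, 0.001]
wrist_force: [0.1, 0.5, -1.9]
opening: 0.536
```

```bash
python3 - <<'E'
from h import *
s=camera("side")
o=get_obs();p=np.array(o["eef_pos"]);print(o["opening"],o["wrist_force"],p,psi(o))
half=(o["opening"]*.085-.018)/2
m=tongs_pts(p,psi(o),half)
crop(s["img"],275,270,355,370,7,"pics/s5.png",proj(s,m))
E
```

```text
0.5362039709295193 [-0.77897523 -0.43622668 -0.93870154] [ 0.51681507 -0.23550094  0.11590615] 2.882069316428762
```

View pics/s5.png

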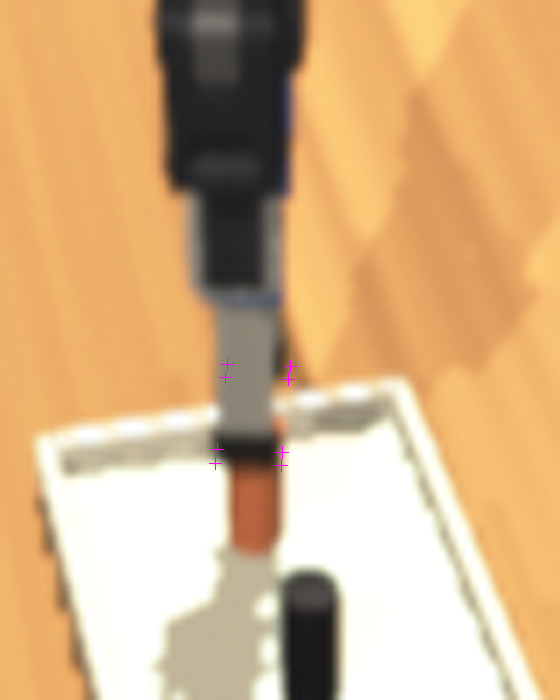

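Request:
servo_tool([
  [[0,0,-0.01,0,0.07],[0,0,-0.01,0,0.07],[0,0,0,0,0.07],[0,0,0,0,-0.05],[0,0,0,0,-0.2],[0,0,0,0,-0.35],[0,0,0,0,-0.4],[0,0,0,0,-0.4]],
])

```text
time_s: 10.85
eef_pos: [0.518, -0.2365, 0.0979]
eef_rot: [0.001, 0.13, 0.992, -0.0]
wrist_force: [0.5, 0.6, 1.3]
opening: 0.358
```

```bash
python3 - <<'E'
from h import *
s=camera("side")
o=get_obs();p=np.array(o["eef_pos"]);print(o["opening"]*85,o["wrist_force"],p,psi(o))
half=(o["opening"]*.085-.018)/2
m=tongs_pts(p,psi(o),half)
crop(s["img"],275,270,355,370,7,"pics/s6.png",proj(s,m))
E
```

```text
30.274698525400236 [ 0.31811137 -0.20872651  2.57092084] [ 0.51796981 -0.23653655  0.09787519] 2.881777282319422
```

View pics/s6.png

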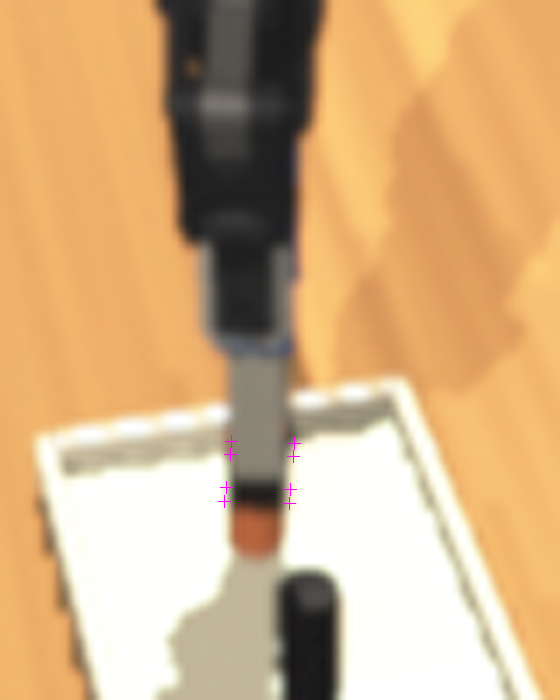

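Request:
servo_tool([
  [[0,0,0,0,-0.4],[0,0,0,0,-0.4]],
])

```text
time_s: 11.1
eef_pos: [0.518, -0.2366, 0.0979]
eef_rot: [0.001, 0.13, 0.992, -0.0]
wrist_force: [0.5, 1.5, 5.3]
opening: 0.363
```

Request:
servo_tool([
  [[0,0,0.005,0,-0.4],[0,0,0.01,0,-0.4],[0,0,0.015,0,-0.4],[0,0,0.015,0,-0.4],[0,0,0.01,0,-0.4],[0,0,0,0,-0.4]],
])

```text
time_s: 11.7
eef_pos: [0.5188, -0.2372, 0.155]
eef_rot: [0.002, 0.129, 0.992, -0.001]
wrist_force: [-0.2, -0.3, -1.5]
opening: 0.357
```

```bash
python3 - <<'E'
from h import *
s=camera("side");t=camera("top")
o=get_obs();p=np.array(o["eef_pos"]);print(o["opening"]*85,o["wrist_force"],p,psi(o))
half=(o["opening"]*.085-.018)/2
m=tongs_pts(p,psi(o),half)
crop(s["img"],275,240,355,360,7,"pics/s7.png",proj(s,m))
E
```

```text
30.433643399851352 [ 0.03801518 -0.14678301 -0.9377367 ] [ 0.51762001 -0.23636939  0.15267524] 2.88183938592034
```

View pics/s7.png

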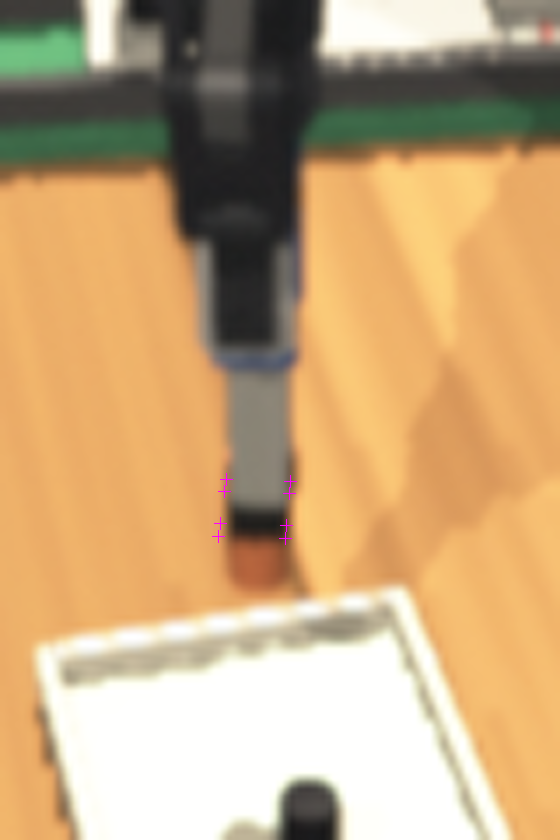

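Request:
servo_tool([
  [[0.006,0.012,0.015,0,-0.4],[0.014,0.028,0.015,0,-0.4],[0.018,0.036,0,0,-0.4],[0.018,0.036,0,0,-0.4],[0.018,0.036,0,0,-0.4],[0.018,0.036,0,0,-0.4],[0.018,0.036,0,0,-0.4],[0.018,0.036,0,0,-0.4]],
])

```text
time_s: 12.6
eef_pos: [0.6459, 0.0224, 0.1826]
eef_rot: [-0.0, 0.129, 0.992, 0.0]
wrist_force: [-0.0, -0.3, -1.7]
opening: 0.357
```

Request:
servo_tool([
  [[0.016,0.032,0,0,-0.4],[0.012,0.022,0,0,-0.4],[0.004,0.009,0,0,-0.4],[0,0,0,0,-0.4],[0,0,0,0,-0.4]],
])

```text
time_s: 13.1
eef_pos: [0.677, 0.0823, 0.1821]
eef_rot: [-0.0, 0.13, 0.992, -0.0]
wrist_force: [0.3, -0.8, -2.1]
opening: 0.363
```

```bash
python3 - <<'E'
from h import *
s=camera("side");t=camera("top")
o=get_obs();p=np.array(o["eef_pos"]);print(o["opening"]*85,o["wrist_force"],p,psi(o))
half=.008
m=tongs_pts(p,psi(o),half)
crop(s["img"],290,150,410,270,6,"pics/s8.png",proj(s,m))
crop(t["img"],200,130,320,250,6,"pics/t8.png",proj(t,m))
E
```

```text
30.415488242224693 [-0.3812162  -0.44199788 -1.35008306] [0.67711715 0.08143048 0.18230841] 2.8804359317901875
```

View pics/s8.png

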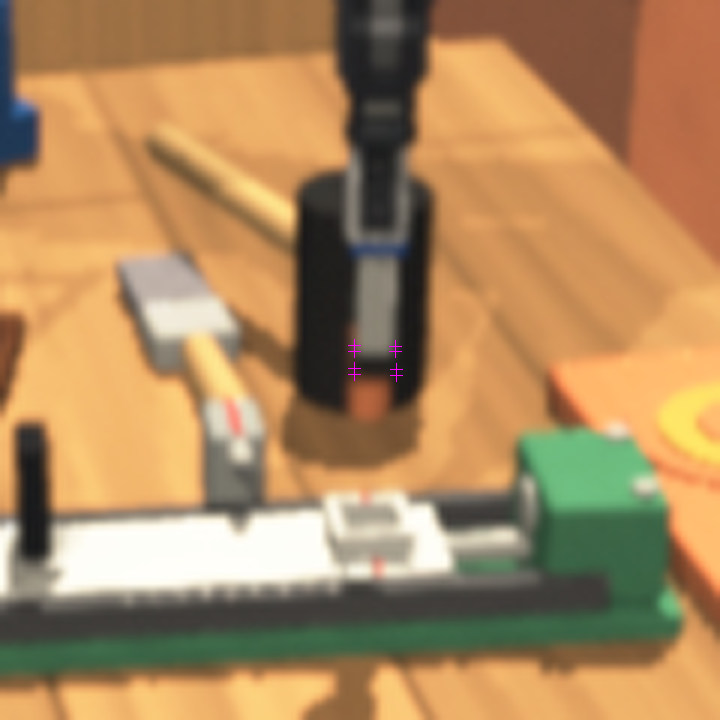

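View pics/t8.png

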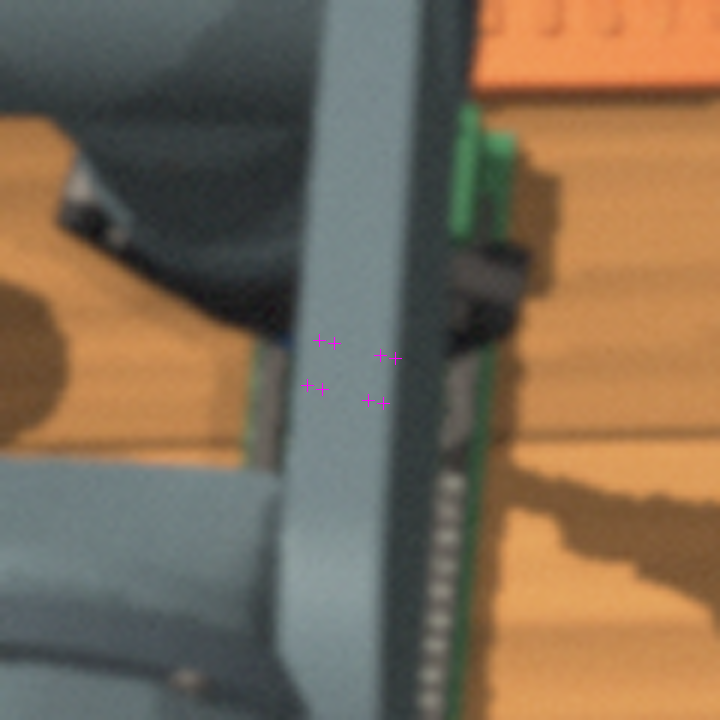

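```bash
python3 - <<'E'
from h import *
s=camera("side")
crop(s["img"],320,200,380,260,12,"pics/s9.png")
print("plug bottom rim est",atz(s,(351.5,218.7),.0884))
print("pred plug centre",proj(s,[.677,.082,.0884]),proj(s,[.677,.0835,.04]))
for u in [(351.3,235.7),(351,236)]: print(atz(s,u,.04))
E
```

```text
plug bottom rim est [0.67561988 0.07801269 0.0884    ]
pred plug centre [[351.61453871 217.90399234]] [[350.86454858 235.70105726]]
[0.67801999 0.08327853 0.04      ]
[0.67691809 0.08198157 0.04      ]
```

View pics/s9.png

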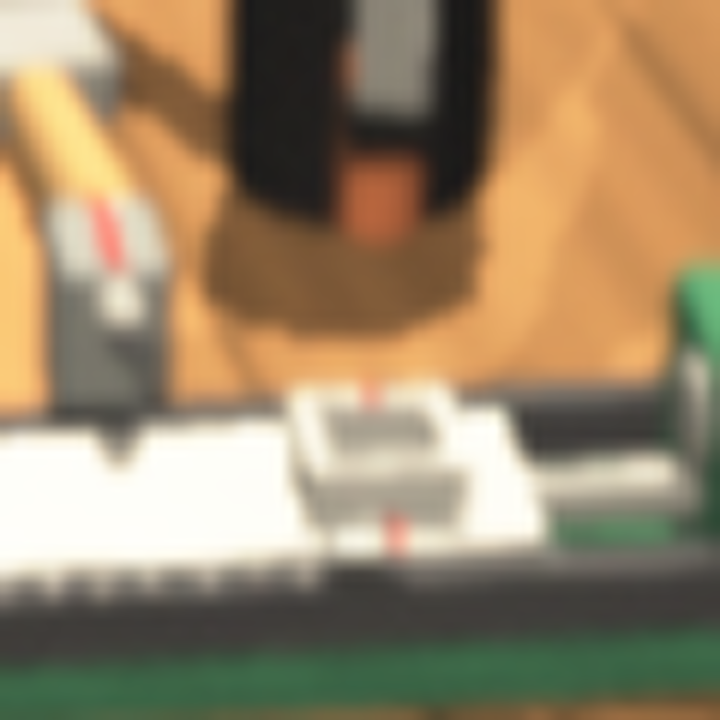

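Request:
servo_tool([
  [[0.0015,0.0005,-0.01,0,-0.4],[0,0,-0.015,0,-0.4],[0,0,-0.014,0,-0.4],[0,0,0,0,-0.4],[0,0,0,0,-0.4]],
])

```text
time_s: 13.75
eef_pos: [0.6783, 0.0832, 0.1419]
eef_rot: [-0.001, 0.13, 0.992, -0.0]
wrist_force: [-0.5, -0.6, -1.1]
opening: 0.357
```

```bash
python3 - <<'E'
from h import *
s=camera("side")
o=get_obs();p=np.array(o["eef_pos"]);print(o["opening"]*85,o["wrist_force"],p,psi(o))
crop(s["img"],320,200,380,260,12,"pics/s10.png")
E
```

```text
29.9410473469158 [ 0.9687538  -0.31504498 -1.04680811] [0.67904233 0.08318922 0.14299022] 2.881801776267381
```

View pics/s10.png

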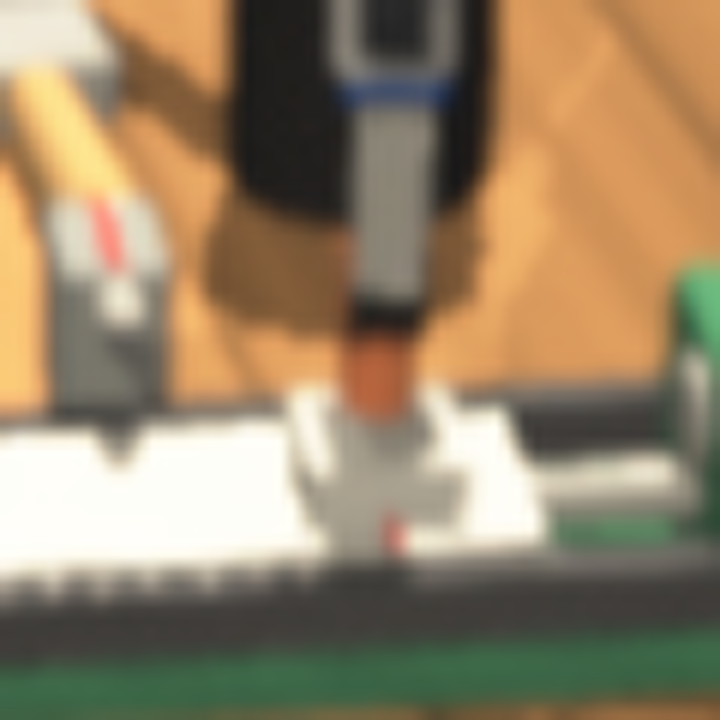

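```bash
python3 - <<'E'
from h import *
s=camera("side")
for y in (.081,.0835,.086): print(y,proj(s,[.6785,y,.0491]),proj(s,[.6785,y-.008,.0491]),proj(s,[.6785,y,.04]))
print(atz(s,(351.5,234.8),.0491),"front rim"); print(atz(s,(351.6,236.1),.04))
# cup model
for x,y in ((.677,.083),(.678,.0825),(.679,.083)):
    a=-.103;c,sn=np.cos(a),np.sin(a)
    print(x,y,[((proj(s,[x+c*u-sn*v,y+sn*u+c*v,.04])[0]-[320,200]+.5)*12).round().tolist() for u,v in((-.016,.016),(.016,.016),(.016,-.016),(-.016,-.016))])
E
```

```text
0.081 [[351.85818937 232.77990292]] [[352.76195818 234.3347943 ]] [[351.74742366 236.12272611]]
0.0835 [[351.57809694 232.29801718]] [[352.4782994  233.84677283]] [[351.46867866 235.63623027]]
0.086 [[351.2991052  231.81802513]] [[352.1957624  233.36068131]] [[351.19102464 235.15163853]]
[0.67496574 0.07141292 0.0491    ] front rim
[0.67818614 0.08118637 0.04      ]
0.677 0.083 [[286.0, 402.0], [442.0, 394.0], [471.0, 470.0], [310.0, 479.0]]
0.678 0.0825 [[291.0, 403.0], [448.0, 394.0], [476.0, 470.0], [316.0, 479.0]]
0.679 0.083 [[295.0, 401.0], [452.0, 393.0], [480.0, 468.0], [320.0, 478.0]]
```

Request:
servo_tool([
  [[0.001,0.0015,0,0,-0.4],[0,0,-0.006,0,-0.4],[0,0,-0.006,0,-0.4],[0,0,0,0,-0.4]],
])

```text
time_s: 14.25
eef_pos: [0.6792, 0.0848, 0.1298]
eef_rot: [-0.001, 0.13, 0.992, -0.0]
wrist_force: [-0.3, 0.8, -1.9]
opening: 0.358
```

```bash
python3 - <<'E'
from h import *
s=camera("side")
o=get_obs();p=np.array(o["eef_pos"]);print(o["opening"]*85,o["wrist_force"],p,psi(o))
crop(s["img"],320,200,380,260,12,"pics/s11.png")
E
```

```text
30.406238142803 [ 0.27039176 -0.69380819 -0.77399889] [0.67937626 0.08472196 0.1302383 ] 2.8818096792389976
```

View pics/s11.png

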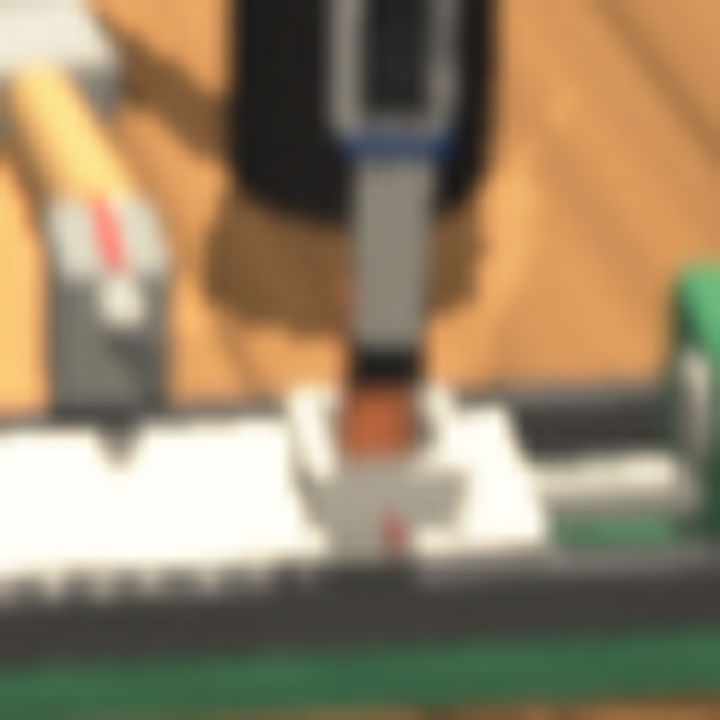

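Request:
servo_tool([
  [[0,0,-0.004,0,-0.4],[0,0,-0.003,0,-0.4],[0,0,0,0,-0.4]],
])

```text
time_s: 14.6
eef_pos: [0.6797, 0.0847, 0.1236]
eef_rot: [-0.001, 0.13, 0.992, -0.0]
wrist_force: [0.5, -0.0, -1.7]
opening: 0.356
```

Request:
servo_tool([
  [[0,0,-0.001,0,-0.4],[0,0,0,0,-0.4]],
])

```text
time_s: 14.8
eef_pos: [0.6801, 0.0847, 0.1233]
eef_rot: [0.0, 0.13, 0.992, -0.0]
wrist_force: [0.3, -0.1, -1.0]
opening: 0.36
```

Request:
servo_tool([
  [[0,0,-0.001,0,-0.4],[0,0,-0.001,0,-0.4],[0,0,0,0,-0.4]],
])

```text
time_s: 15.1
eef_pos: [0.6803, 0.0847, 0.1219]
eef_rot: [0.0, 0.13, 0.992, 0.0]
wrist_force: [-0.5, -0.6, 2.4]
opening: 0.358
```

Request:
servo_tool([
  [[0,0,0,0,-0.25],[0,0,0,0,-0.15],[0,0,0,0,-0.05],[0,0,0,0,0.03],[0,0,0,0,0.06],[0,0,0,0,0.07],[0,0,0,0,0.07]],
])

```text
time_s: 15.8
eef_pos: [0.68, 0.0847, 0.1212]
eef_rot: [-0.0, 0.13, 0.992, -0.0]
wrist_force: [0.8, 0.4, -1.9]
opening: 0.536
```

```bash
python3 - <<'E'
from h import *
s=camera("side");t=camera("top")
o=get_obs();p=np.array(o["eef_pos"]);print(o["opening"]*85,o["wrist_force"],p,psi(o))
crop(s["img"],310,180,390,260,9,"pics/s12.png")
E
```

```text
45.74275941585465 [ 0.04701411  0.81095055 -1.09309516] [0.68006058 0.08466509 0.12130418] 2.881800111178697
```

View pics/s12.png

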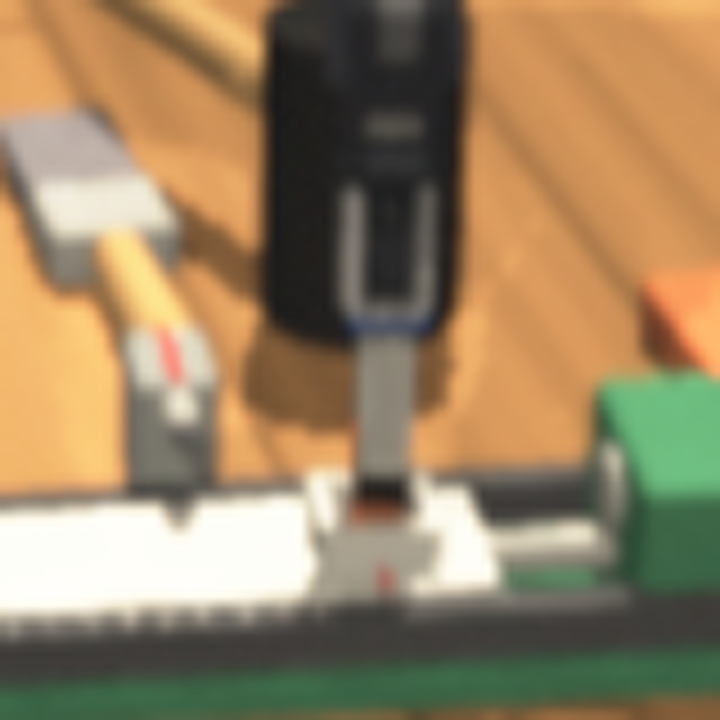

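Request:
servo_tool([
  [[0,0,0.004,0,0.07],[0,0,0.01,0,0.07],[0,0,0.02,0,0.07],[0,0,0.025,0,0.06],[0,0,0.03,0,0.04],[0,0,0.02,0,0.03],[0,0,0.01,0,0.03]],
])

```text
time_s: 16.6
eef_pos: [0.6813, 0.0847, 0.2443]
eef_rot: [0.003, 0.13, 0.992, 0.0]
wrist_force: [0.2, 0.3, -0.4]
opening: 0.517
```

```bash
python3 - <<'E'
from h import *
s=camera("side");t=camera("top")
o=get_obs();p=np.array(o["eef_pos"]);print(o["opening"]*85,o["wrist_force"],p,psi(o))
half=(o["opening"]*.085-.018)/2
crop(s["img"],290,120,410,260,5,"pics/s13.png",proj(s,tongs_pts(p,psi(o),half)))
E
```

```text
43.8824384615673 [-0.10417145  1.07162096 -1.45280007] [0.68104843 0.08466573 0.24289206] 2.8818602195874816
```

View pics/s13.png

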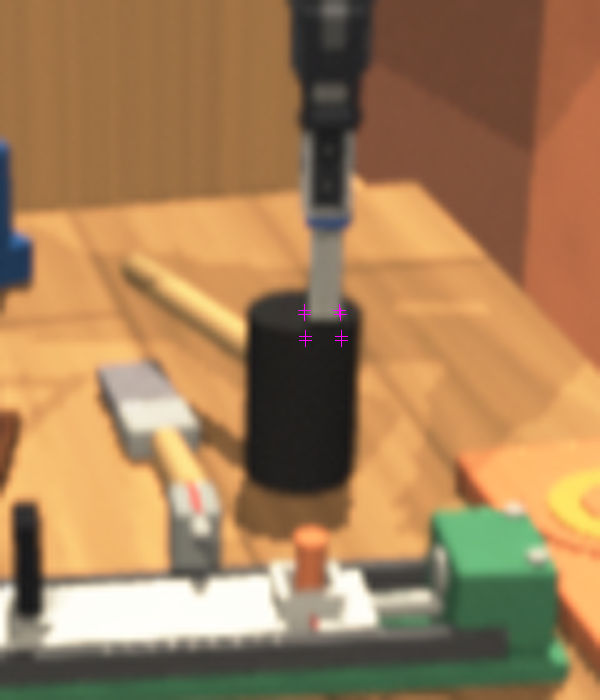

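Request:
servo_tool([
  [[-0.008,0.012,0.004,0,0.03],[-0.018,0.027,0.003,0,0.03],[-0.022,0.033,0,0,0.03],[-0.022,0.033,0,0,0.03],[-0.022,0.033,0,0,0.03],[-0.022,0.033,0,0,0.03],[-0.022,0.033,0,0,0.03],[-0.022,0.033,0,0,0.03]],
])

```text
time_s: 17.5
eef_pos: [0.5193, 0.3232, 0.2456]
eef_rot: [-0.001, 0.129, 0.992, -0.001]
wrist_force: [-0.1, 0.1, -1.1]
opening: 0.52
```

Request:
servo_tool([
  [[-0.014,0.02,0,0,0.03],[-0.005,0.007,0,0,0.03],[0,0,0,0,0.03],[0,0,0,0,0.03]],
])

```text
time_s: 17.9
eef_pos: [0.5031, 0.348, 0.2466]
eef_rot: [-0.0, 0.13, 0.992, -0.0]
wrist_force: [0.8, -0.9, -1.5]
opening: 0.518
```

```bash
python3 - <<'E'
from h import *
s=camera("side");t=camera("top")
o=get_obs();p=np.array(o["eef_pos"]);print(o["opening"]*85,o["wrist_force"],p,psi(o),"d",np.array([.5044,.349])-p[:2])
half=(o["opening"]*.085-.018)/2
m=tongs_pts(p,psi(o),half)
crop(s["img"],220,70,320,220,5,"pics/s14.png",proj(s,m))
crop(t["img"],60,200,220,320,5,"pics/t14.png",proj(t,m))
E
```

```text
43.387154256648245 [ 0.2515397  -0.65317582 -1.4413412 ] [0.50372311 0.34754734 0.24693442] 2.880233634222711 d [0.00067689 0.00145266]
```

View pics/s14.png

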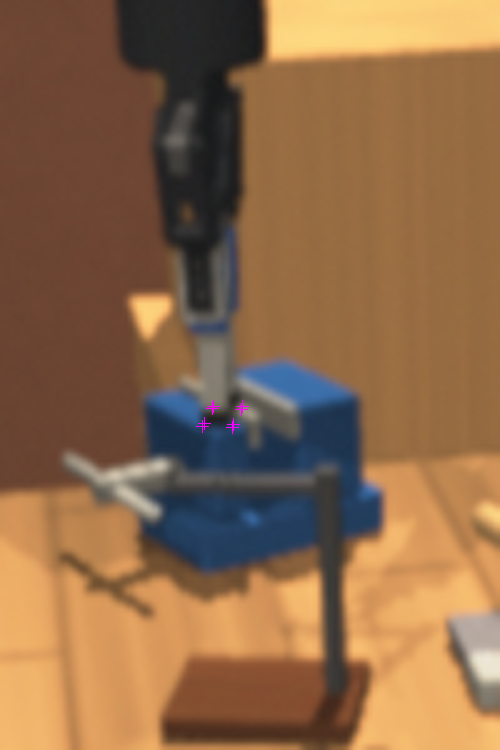

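View pics/t14.png

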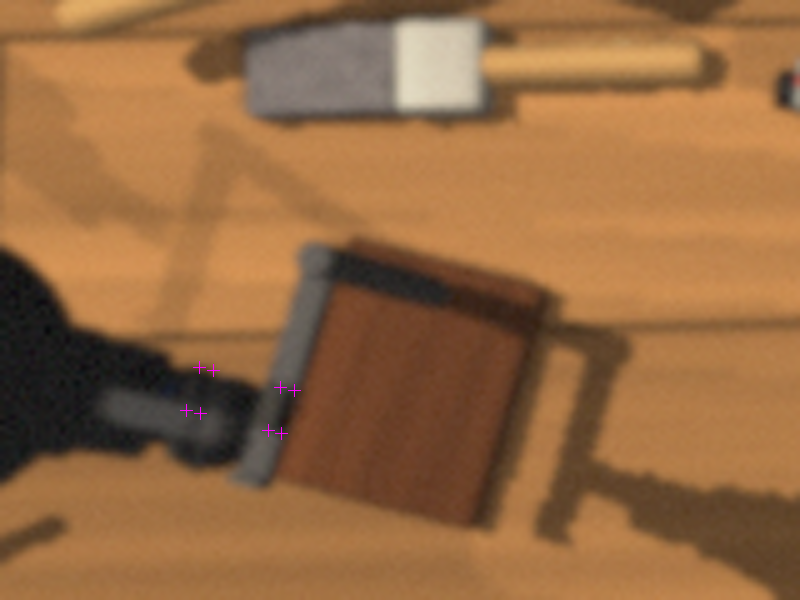

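Request:
servo_tool([
  [[0.0005,0.0013,-0.01,0,0.05],[0,0,-0.02,0,0.05],[0,0,-0.02,0,0.05],[0,0,-0.02,0,0.05],[0,0,0,0,0.05]],
])

```text
time_s: 18.5
eef_pos: [0.5018, 0.3483, 0.1731]
eef_rot: [-0.003, 0.13, 0.991, -0.002]
wrist_force: [-0.2, -1.1, -2.2]
opening: 0.528
```

Request:
servo_tool([
  [[0,0,-0.015,0,0.05],[0,0,-0.015,0,0.05],[0,0,-0.015,0,0.05],[0,0,-0.005,0,0.05],[0,0,0,0,0.05]],
])

```text
time_s: 19.0
eef_pos: [0.5028, 0.3497, 0.1259]
eef_rot: [-0.001, 0.13, 0.992, -0.001]
wrist_force: [-0.1, -0.3, -0.8]
opening: 0.522
```

```bash
python3 - <<'E'
from h import *
s=camera("side");t=camera("top")
o=get_obs();p=np.array(o["eef_pos"]);print(o["opening"]*85,o["wrist_force"],p,psi(o))
half=(o["opening"]*.085-.018)/2
m=tongs_pts(p,psi(o),half)
crop(s["img"],220,120,310,220,7,"pics/s15.png",proj(s,m))
E
```

```text
44.782883433089374 [ 0.16418313 -0.02147487 -0.32732393] [0.50381596 0.35017693 0.12757094] 2.8818686014333257
```

View pics/s15.png

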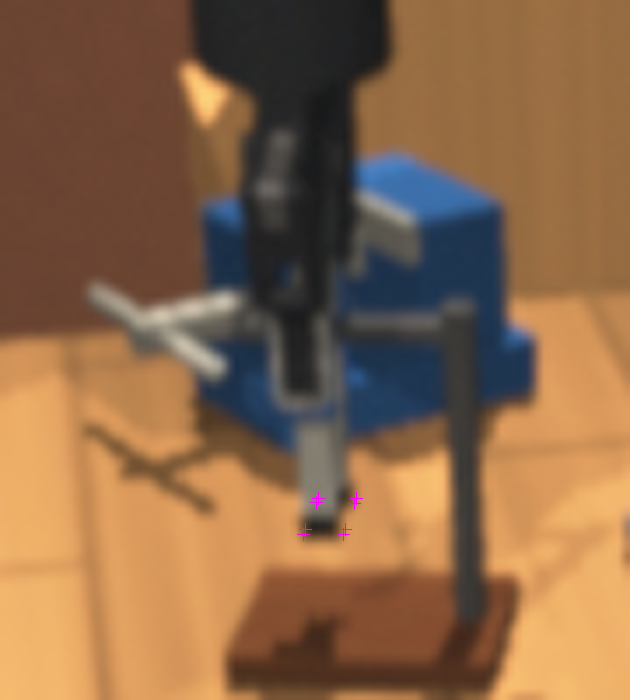

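Request:
servo_tool([
  [[0,0,-0.005,0,0.05],[0,0,-0.003,0,0.05],[0,0,0,0,0.05]],
])

```text
time_s: 19.4
eef_pos: [0.5033, 0.3499, 0.1189]
eef_rot: [-0.0, 0.13, 0.992, -0.0]
wrist_force: [0.4, -0.5, -1.0]
opening: 0.524
```

Request:
servo_tool([
  [[0,0,-0.002,0,0.05],[0,0,0,0,0.05]],
])

```text
time_s: 19.6
eef_pos: [0.5035, 0.3499, 0.1171]
eef_rot: [-0.0, 0.13, 0.992, -0.0]
wrist_force: [-0.8, 0.1, -0.5]
opening: 0.525
```

Request:
servo_tool([
  [[0,0,-0.001,0,0.05],[0,0,-0.001,0,0.05],[0,0,0,0,0.05]],
])

```text
time_s: 19.9
eef_pos: [0.5039, 0.35, 0.1162]
eef_rot: [0.0, 0.129, 0.992, 0.0]
wrist_force: [-1.8, -1.2, 5.1]
opening: 0.52
```

Contact (+5 N). Release the tongs slowly.

Request:
servo_tool([
  [[0,0,0,0,0.09],[0,0,0,0,0.13],[0,0,0,0,0.2],[0,0,0,0,0.35],[0,0,0,0,0.6],[0,0,0,0,1],[0,0,0,0,1],[0,0,0,0,1]],
])

```text
time_s: 20.7
eef_pos: [0.5035, 0.35, 0.1153]
eef_rot: [-0.0, 0.13, 0.992, -0.0]
wrist_force: [-0.4, -0.1, -0.6]
opening: 1.0
```

Request:
servo_tool([
  [[0,0,0,0,1],[0,0,0.01,0,1],[0,0,0.02,0,1],[0,0,0.03,0,1],[0,0,0.03,0,1],[0,0,0.03,0,1],[0,0,0.01,0,1]],
])

```text
time_s: 21.4
eef_pos: [0.5052, 0.3508, 0.2501]
eef_rot: [0.003, 0.129, 0.992, 0.002]
wrist_force: [0.6, 0.3, 0.4]
opening: 1.004
```

```bash
python3 - <<'E'
from h import *
s=camera("side");t=camera("top")
o=get_obs();p=np.array(o["eef_pos"]);print(o["opening"]*85,o["wrist_force"],p,psi(o))
crop(s["img"],220,100,310,220,6,"pics/s16.png")
crop(t["img"],60,220,200,320,5,"pics/t16.png")
E
```

```text
85.00832789606882 [-0.31498062 -0.20011954  0.58072637] [0.50451931 0.35045659 0.24756872] 2.881822425431563
```

View pics/s16.png

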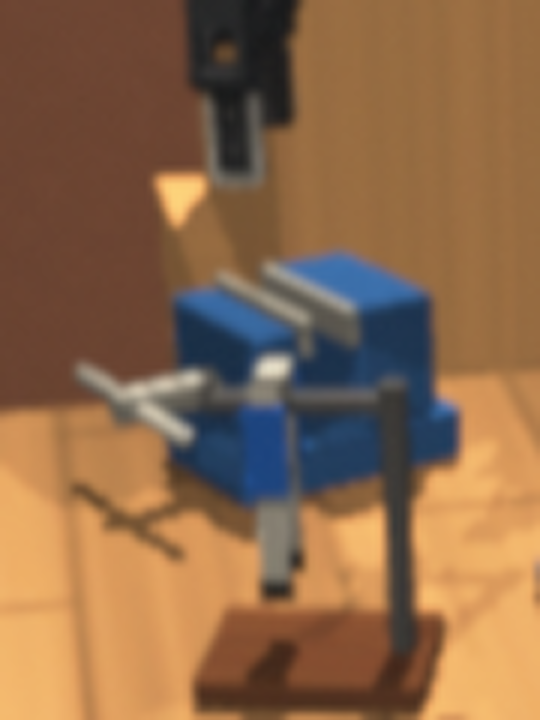

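View pics/t16.png

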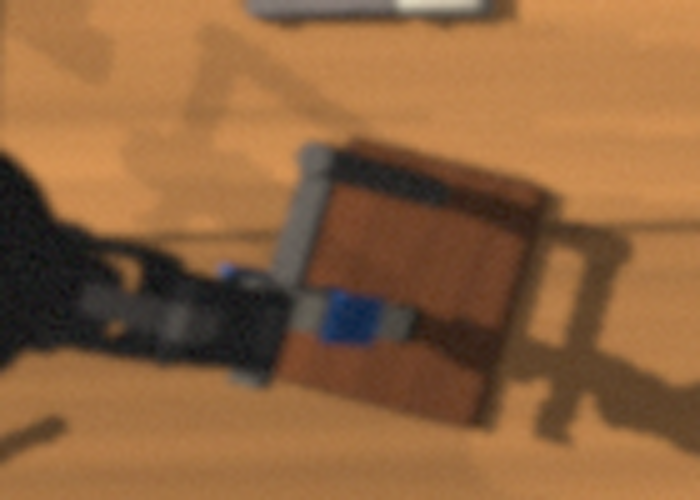

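```bash
cat > lines.py <<'E'
from h import *
a=-.103; ex=np.array([np.cos(a),np.sin(a),0]); ey=np.array([-np.sin(a),np.cos(a),0])
def red(c,box):
    x0,y0,x1,y1=box; im=c["img"][y0:y1,x0:x1].astype(int)
    r=im[...,2]-(im[...,1]+im[...,0])/2.0-0
    return r
E
python3 - <<'E'
from lines import *
s=camera("side");t=camera("top")
crop(t["img"],200,180,280,220,10,"pics/t17.png"); crop(s["img"],315,205,375,255,12,"pics/s17.png")
cv2.imwrite("pics/t17full.png",t["img"]);cv2.imwrite("pics/s17full.png",s["img"])
E
```

```text
(no output)
```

View pics/t17.png

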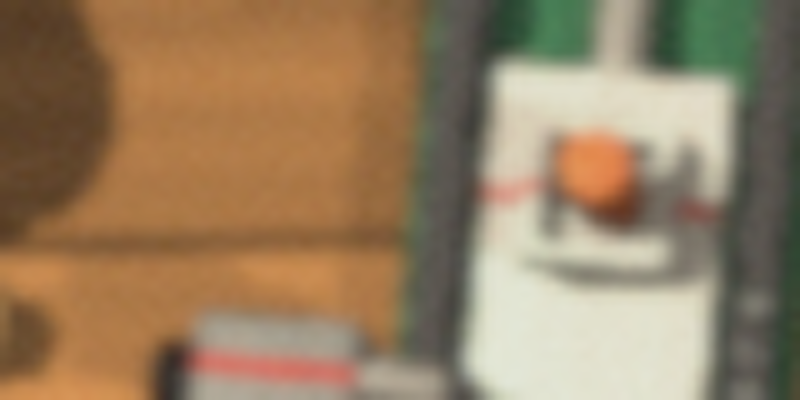

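View pics/s17.png

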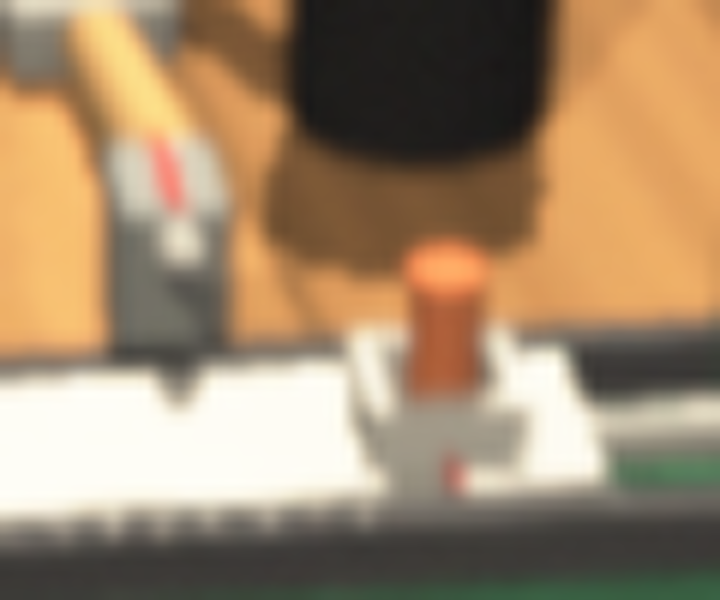

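```bash
python3 - <<'E'
from lines import *
s=camera("side");t=camera("top")
T=lambda x,y:(x/10+199.5,y/10+179.5); S=lambda x,y:(x/12+314.5,y/12+204.5)
def show(n,c,u,z):
    X=atz(c,u,z); print(n,X.round(4),"along jig x",round(float(X@ex)*1000,1),"y",round(float(X@ey)*1000,1))
show("T L",t,T(490,192),.028);show("T L wall",t,T(535,186),.04);show("T R",t,T(708,212),.028)
show("T scr a",t,T(190,360),.056);show("T scr b",t,T(355,375),.056); show("T point tip?",t,T(455,385),.05)
show("S near line low",s,S(458,490),.028);show("S near line up",s,S(452,462),.028)
show("S scr a",s,S(155,140),.056);show("S scr b",s,S(178,208),.056);show("S tip",s,S(182,395),.05)
show("T handle old",t,(251.4,259.25),.084);show("S handle old",s,(294.9,221),.084)
show("plug top T",t,T(595,168),.064);show("plug top S",s,S(447,265),.064)
E
```

```text
T L [0.6823 0.111  0.028 ] along jig x 667.3 y 180.5
T L wall [0.6806 0.0997 0.04  ] along jig x 666.7 y 169.2
T R [0.6768 0.0634 0.028 ] along jig x 666.7 y 132.6
T scr a [0.6408 0.171  0.056 ] along jig x 619.8 y 236.0
T scr b [0.6368 0.1362 0.056 ] along jig x 619.4 y 201.0
T point tip? [0.6353 0.1159 0.05  ] along jig x 620.1 y 180.6
S near line low [0.6747 0.0578 0.028 ] along jig x 665.2 y 126.8
S near line up [0.6765 0.0688 0.028 ] along jig x 665.9 y 138.0
S scr a [0.6384 0.1679 0.056 ] along jig x 617.8 y 232.7
S scr b [0.636  0.1359 0.056 ] along jig x 618.6 y 200.6
S tip [0.6212 0.0685 0.05  ] along jig x 610.9 y 132.0
T handle old [0.5436 0.0989 0.084 ] along jig x 530.6 y 154.3
S handle old [0.5455 0.104  0.084 ] along jig x 531.9 y 159.6
plug top T [0.6785 0.0843 0.064 ] along jig x 666.2 y 153.7
plug top S [0.6787 0.0845 0.064 ] along jig x 666.5 y 153.8
```

Request:
servo_tool([
  [[0.002,-0.012,0,-0.14,1],[0.004,-0.026,0,-0.14,1],[0.005,-0.03,0,-0.14,1],[0.005,-0.03,0,-0.14,1],[0.005,-0.03,0,-0.14,1],[0.005,-0.03,0,-0.14,1],[0.005,-0.03,0,-0.14,1],[0.005,-0.03,0,-0.14,1]],
])

```text
time_s: 22.5
eef_pos: [0.5388, 0.1307, 0.2435]
eef_rot: [-0.001, 0.639, 0.769, -0.001]
wrist_force: [0.5, -0.0, 0.0]
opening: 1.002
```

Request:
servo_tool([
  [[0.004,-0.026,-0.02,-0.14,1],[0.001,-0.006,-0.03,-0.14,1],[0,0,-0.03,-0.014,1],[0,0,-0.02,0,1],[0,0,0,0,1],[0,0,0,0,1]],
])

```text
time_s: 23.1
eef_pos: [0.544, 0.1, 0.1445]
eef_rot: [-0.001, 0.743, 0.67, -0.001]
wrist_force: [-0.0, -0.1, 1.0]
opening: 0.998
```

```bash
python3 - <<'E'
from lines import *
s=camera("side");t=camera("top")
o=get_obs();p=np.array(o["eef_pos"]);print(o["opening"]*85,o["wrist_force"],p,psi(o),"along",p@ex*1000,p@ey*1000)
crop(s["img"],250,130,400,270,5,"pics/s18.png",proj(s,[p*[1,1,0]+[0,0,.084]]))
crop(t["img"],190,180,310,290,6,"pics/t18.png",proj(t,[p*[1,1,0]+[0,0,.084]]))
E
```

```text
85.03161353760437 [0.14238315 0.6049326  0.77592791] [0.54531914 0.10006538 0.14633858] 1.4680592458257955 along 532.1405353944983 155.60366516165084
```

View pics/s18.png

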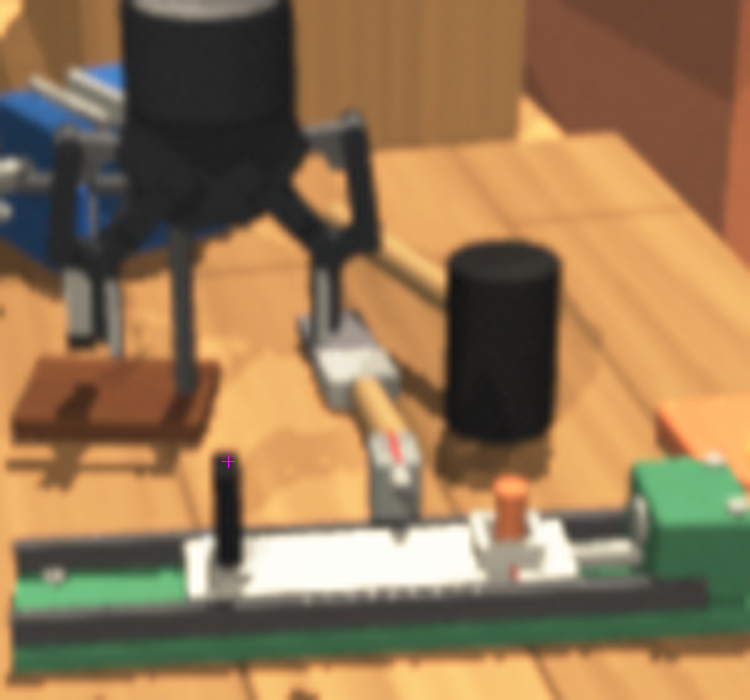

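View pics/t18.png

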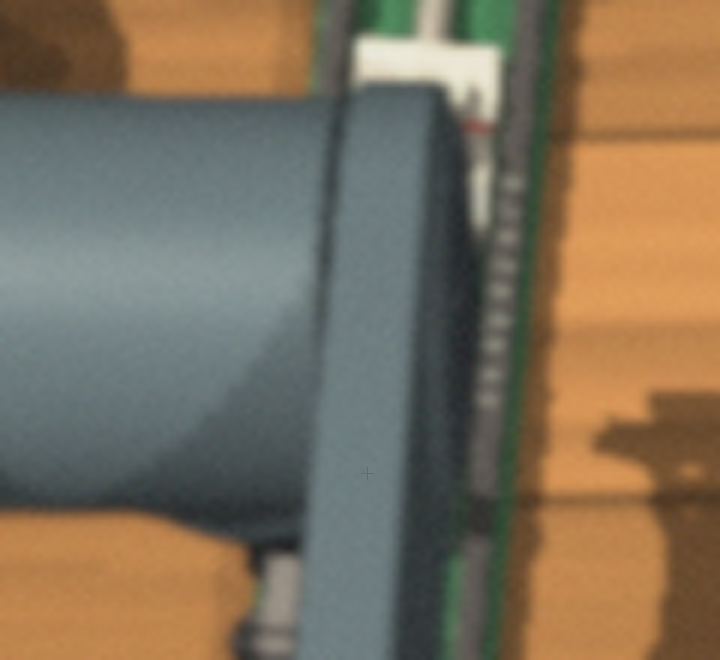

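Request:
servo_tool([
  [[0,0,-0.02,0,1],[0,0,-0.025,0,1],[0,0,-0.025,0,1],[0,0,-0.015,0,1],[0,0,0,0,1],[0,0,0,0,1]],
])

```text
time_s: 23.8
eef_pos: [0.5453, 0.1, 0.0613]
eef_rot: [0.0, 0.743, 0.67, 0.0]
wrist_force: [0.7, -0.2, 0.4]
opening: 1.0
```

Request:
servo_tool([
  [[0,0,0,0,0],[0,0,0,0,-0.5],[0,0,0,0,-1],[0,0,0,0,-1],[0,0,0,0,-1],[0,0,0,0,-1]],
])

```text
time_s: 24.4
eef_pos: [0.5455, 0.0999, 0.0607]
eef_rot: [0.001, 0.743, 0.67, 0.001]
wrist_force: [2.1, -0.1, 0.4]
opening: 0.156
```

```bash
python3 - <<'E'
from lines import *
s=camera("side");t=camera("top")
o=get_obs();p=np.array(o["eef_pos"]);print(o["opening"]*85,o["wrist_force"],p,psi(o),"along",p@ex*1000,p@ey*1000)
crop(s["img"],250,160,400,270,5,"pics/s19.png")
E
```

```text
13.182267893440764 [ 4.47758069 -0.5637616  -0.99553398] [0.54554154 0.09991981 0.06073869] 1.4672682986014776 along 532.3767219195493 155.48173010375788
```

View pics/s19.png

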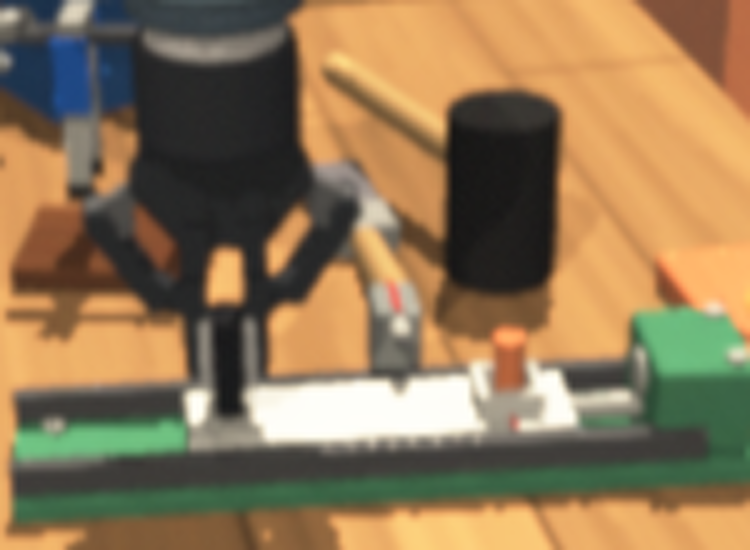

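Request:
servo_tool([
  [[-0.005,0.0005,0,0,-1],[-0.009,0.0009,0,0,-1],[-0.01,0.001,0,0,-1],[-0.01,0.001,0,0,-1],[-0.007,0.0008,0,0,-1],[-0.003,0.0003,0,0,-1],[0,0,0,0,-1],[0,0,0,0,-1]],
])

```text
time_s: 25.3
eef_pos: [0.5019, 0.1047, 0.0607]
eef_rot: [0.001, 0.743, 0.67, 0.001]
wrist_force: [8.1, 1.7, -2.3]
opening: 0.155
```

```bash
python3 - <<'E'
from lines import *
s=camera("side");t=camera("top")
o=get_obs();p=np.array(o["eef_pos"]);print(o["opening"]*85,o["wrist_force"],p,psi(o),"along",p@ex*1000,p@ey*1000)
crop(s["img"],305,195,375,255,11,"pics/s20.png")
crop(t["img"],200,180,280,240,10,"pics/t20.png")
E
```

```text
13.375101162496826 [ 7.75443954  1.27190606 -3.2308727 ] [0.50203632 0.1046342  0.06075703] 1.4672519926420056 along 488.6173401718443 155.69802071065467
```

View pics/s20.png

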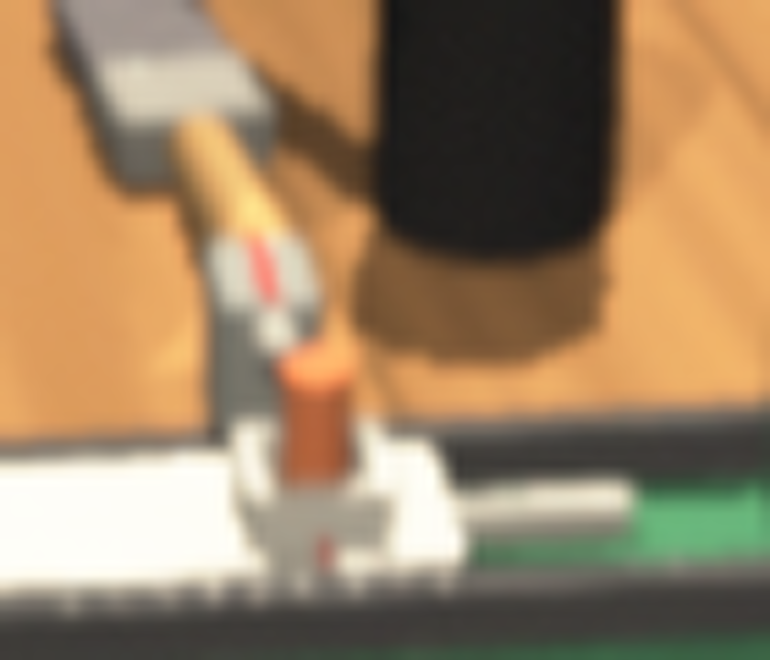

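View pics/t20.png

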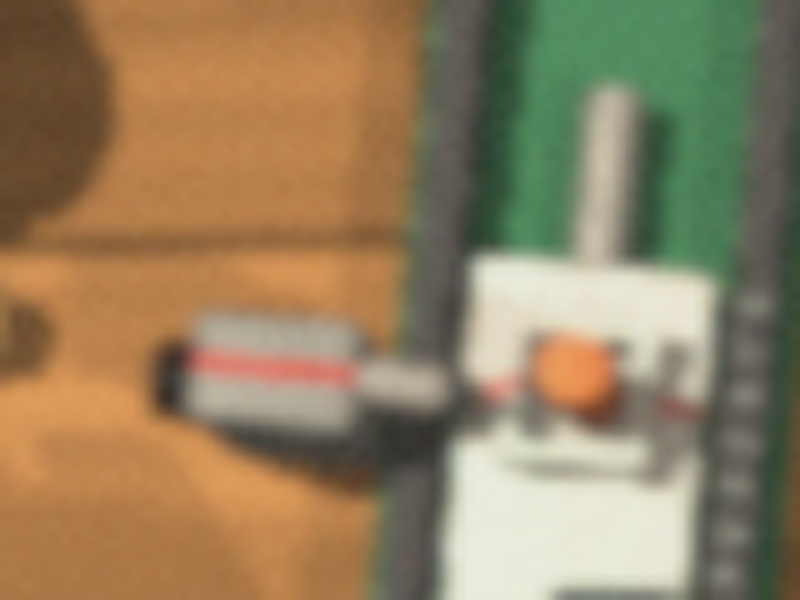

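```bash
cat > meas.py <<'E'
from lines import *
def refine(c,z,pts,half=5,d=ex):
    # along-jig-x intensity of redness around world points, at plane z; returns centroid along ex
    out=[]
    im=c["img"].astype(np.float32); r=im[...,2]-np.maximum(im[...,1],im[...,0]); r=r.astype(np.float32)
    for P0 in pts:
        ss=np.arange(-half,half+.01,.25)/1000
        X=np.array([P0+d*q for q in ss]); uv=proj(c,X).astype(np.float32)
        v=cv2.remap(r,uv[:,0].reshape(1,-1),uv[:,1].reshape(1,-1),cv2.INTER_LINEAR).ravel()
        w=np.clip(v-np.percentile(v,40),0,None); w[w<.4*w.max()]=0
        out.append((round(float((P0@ex+ (w@ss)/w.sum())*1000),2),round(float(v.max()-np.median(v)),0)))
    return out
E
python3 - <<'E'
from meas import *
s=camera("side");t=camera("top")
yc=.1565
W=lambda xj,yj,z:xj*ex+(yc+yj)*ey+np.array([0,0,z])
for n,c in (("T",t),("S",s)):
    print(n,"scr",refine(c,.056,[W(.619,y,.056) for y in (.048,.055,.062,.07,.076)]))
    for off in (.6232,):
        print(n,"pocket+y",refine(c,.028,[W(off,y,.028) for y in (.018,.020,.022,.024)]))
        print(n,"pocket-y",refine(c,.028,[W(off,-y,.028) for y in (.018,.020,.022,.024)]))
E
```

```text
T scr [(619.33, 34.0), (619.5, 34.0), (619.26, 33.0), (619.41, 36.0), (619.72, 34.0)]
T pocket+y [(623.94, 19.0), (623.54, 14.0), (623.37, 8.0), (623.92, 2.0)]
T pocket-y [(622.57, 9.0), (622.58, 13.0), (622.43, 12.0), (622.39, 12.0)]
S scr [(618.34, 42.0), (618.33, 41.0), (618.59, 36.0), (618.51, 41.0), (618.32, 20.0)]
S pocket+y [(624.71, 2.0), (624.97, 2.0), (625.11, 2.0), (625.44, 2.0)]
S pocket-y [(622.31, 18.0), (622.16, 20.0), (621.92, 20.0), (621.76, 19.0)]
```

```bash
python3 - <<'E'
from meas import *
t=camera("top"); im0=cv2.imread("pics/t17full.png"); now=t["img"]
yc=.1565
W=lambda xj,yj,z:xj*ex+(yc+yj)*ey+np.array([0,0,z])
def edge(im,z,y0,xs,half=.006,ch=None):
    g=cv2.cvtColor(im,cv2.COLOR_BGR2GRAY).astype(np.float32)
    r=[]
    for x in xs:
        ss=np.arange(-half,half,.00025); uv=proj(t,np.array([W(x,y0+q,z) for q in ss])).astype(np.float32)
        v=cv2.remap(g,uv[:,:1].T.copy(),uv[:,1:].T.copy(),cv2.INTER_LINEAR).ravel()
        d=np.abs(np.gradient(cv2.GaussianBlur(v.reshape(1,-1),(0,0),3).ravel())); i=d.argmax()
        k=slice(max(0,i-6),i+7); r.append((x,y0+(d[k]@ss[k])/d[k].sum(),d.max()))
    r=np.array(r); A=np.c_[r[:,0],np.ones(len(r))]; 
    w=np.ones(len(r))
    for _ in range(10):
        c=np.linalg.lstsq(A*w[:,None],r[:,1]*w,rcond=None)[0]; e=r[:,1]-A@c; w=1/(1+(e/.0005)**2)
    return c[0],np.abs(e).mean()*1000,r[:,1].mean()
xs=np.arange(.545,.69,.003)
for y0,z in ((.024,.028),(-.024,.028),(.026,.028),(-.026,.028),(.034,.04),(-.034,.04),(.045,.01),(-.045,.01)):
    print(y0,z,"yaw",-.103+edge(im0,z,y0,xs)[0],edge(im0,z,y0,xs)[1:], "now", -.103+edge(now,z,y0,np.arange(.56,.66,.003))[0])
E
```

```text
0.024 0.028 yaw -0.1080447893579138 (np.float64(0.5365685575084659), np.float64(0.025895347162892518)) now -0.10438141718600437
-0.024 0.028 yaw -0.10747202278482072 (np.float64(0.33161793658496297), np.float64(-0.0269264359381885)) now -0.09539794155308941
0.026 0.028 yaw -0.10801875453875973 (np.float64(0.5030717716885855), np.float64(0.02593173444692227)) now -0.10431834340673447
-0.026 0.028 yaw -0.1071503728067129 (np.float64(0.3516952496759654), np.float64(-0.02694544559623684)) now -0.09535549392003206
0.034 0.04 yaw -0.13783710106438984 (np.float64(3.037921498369106), np.float64(0.03476033541702929)) now -0.06379007487061303
-0.034 0.04 yaw -0.10454822091285636 (np.float64(0.23420737220496018), np.float64(-0.02994175470547944)) now -0.10425920707002771
0.045 0.01 yaw -0.1090333684250083 (np.float64(1.6853213115756671), np.float64(0.04447508757863617)) now -0.10850470940614168
-0.045 0.01 yaw -0.08770438488724132 (np.float64(2.6740090899509625), np.float64(-0.044445296964675814)) now -0.08654080968763014
```

Request:
servo_tool([
  [[-0.0018,0.0002,0,0,-1],[-0.0018,0.0002,0,0,-1],[0,0,0,0,-1],[0,0,0,0,-1]],
])

```text
time_s: 25.95
eef_pos: [0.4985, 0.105, 0.0607]
eef_rot: [0.001, 0.743, 0.67, 0.001]
wrist_force: [7.9, 1.3, -4.2]
opening: 0.157
```

```bash
sed -i 's/a=-.103/a=-.107/' lines.py; python3 - <<'E'
from meas import *
s=camera("side");t=camera("top")
o=get_obs();p=np.array(o["eef_pos"]);print(o["opening"]*85,o["wrist_force"],p,"along",p@ex*1000,"home was",np.array([.54554,.09992,0])@ex*1000)
c0=np.array([.6774,.0867]); # any pt on centre line
# centre line y in new axes
yc=float((.667*np.array([np.cos(-.103),np.sin(-.103)])+.1565*np.array([np.sin(.103),np.cos(.103)]))@ey[:2]); x0=float((.6194*np.array([np.cos(-.103),np.sin(-.103)])+.1565*np.array([np.sin(.103),np.cos(.103)]))@ex[:2])
print(yc,x0)
W=lambda xj,yj,z:xj*ex+(yc+yj)*ey+np.array([0,0,z])
for n,c in (("T",t),("S",s)):
    print(n,"scr",refine(c,.056,[W(x0,y,.056) for y in (.048,.055,.062,.07,.076)]))
    for z,ys in ((.028,(.018,.020,.022)),(.04,(.013,.015))):
        print(n,z,"+y",refine(c,z,[W(x0,y,z) for y in ys]),"-y",refine(c,z,[W(x0,-y,z) for y in ys]))
crop(s["img"],305,195,375,255,11,"pics/s21.png",proj(s,[W(x0,y,.028) for y in (-.024,-.018)]+[W(x0,y,.056) for y in (.044,.06,.08)]))
crop(t["img"],200,180,280,240,10,"pics/t21.png",proj(t,[W(x0,y,.028) for y in (-.024,-.018,.018,.024)]+[W(x0,y,.056) for y in (.044,.06,.08)]))
E
```

```text
13.025149965662976 [ 7.77362809  1.37909781 -2.87111753] [0.49850267 0.10502463 0.06071317] along 484.43551375652896 home was 531.7489840557301
0.15916674088700836 0.6187690464759389
T scr [(618.49, 37.0), (618.65, 35.0), (618.42, 37.0), (618.61, 38.0), (618.74, 38.0)]
T 0.028 +y [(620.64, 13.0), (619.85, 9.0), (618.95, 11.0)] -y [(619.13, 9.0), (619.02, 13.0), (618.84, 16.0)]
T 0.04 +y [(619.12, 17.0), (618.87, 17.0)] -y [(618.43, 1.0), (617.94, 2.0)]
S scr [(617.44, 44.0), (617.47, 42.0), (617.73, 35.0), (617.56, 40.0), (617.33, 20.0)]
S 0.028 +y [(620.09, 3.0), (620.37, 3.0), (620.68, 3.0)] -y [(618.03, 11.0), (617.94, 13.0), (617.83, 14.0)]
S 0.04 +y [(619.78, 4.0), (620.03, 4.0)] -y [(615.79, 3.0), (615.84, 3.0)]
```

View pics/s21.png

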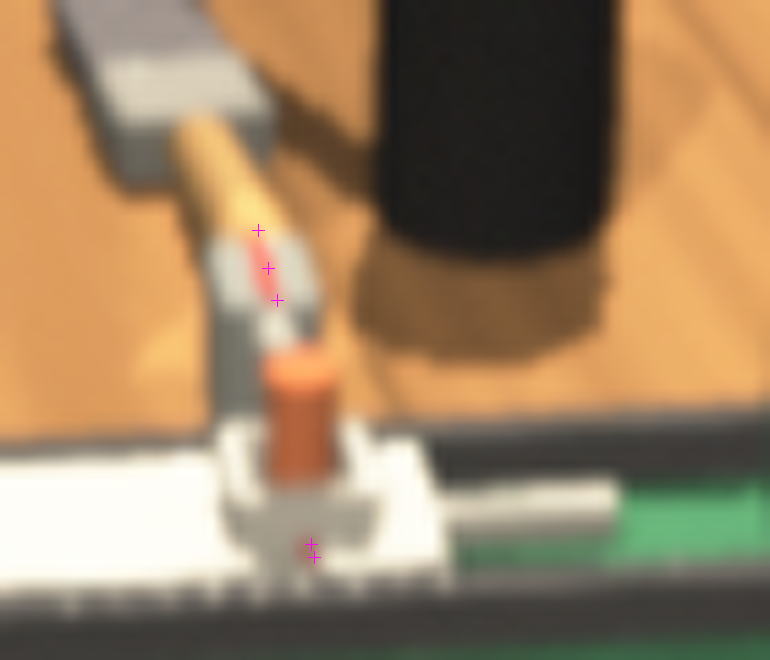

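View pics/t21.png

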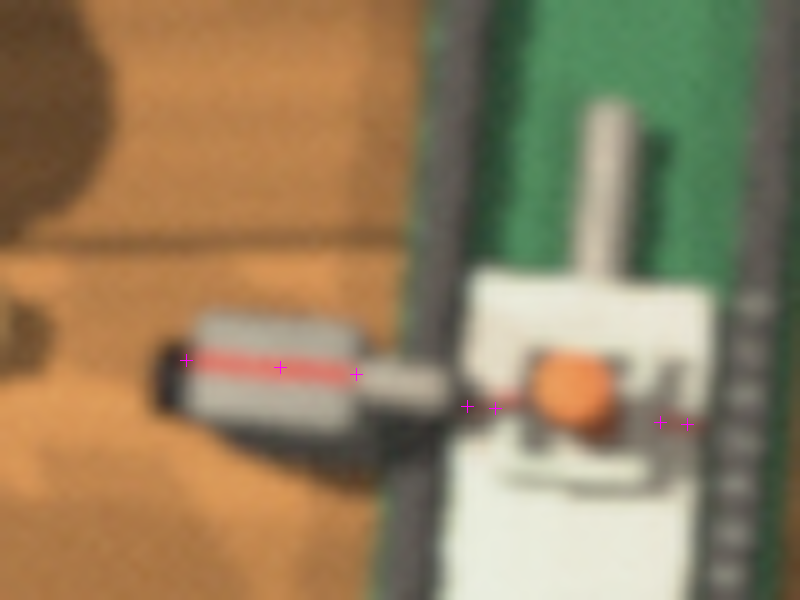

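Request:
servo_tool([
  [[-0.0004,0,0,0,-1],[0,0,0,0,-1],[0,0,0,0,-1]],
])

```text
time_s: 26.35
eef_pos: [0.4982, 0.1051, 0.0607]
eef_rot: [0.001, 0.743, 0.67, 0.002]
wrist_force: [8.5, 2.4, -4.0]
opening: 0.154
```

```bash
python3 - <<'E'
from meas import *
s=camera("side");t=camera("top")
o=get_obs();p=np.array(o["eef_pos"]);print(o["time_s"],o["opening"]*85,o["wrist_force"],p,"pull",531.75-p@ex*1000)
yc,x0=.15917,.6186
W=lambda xj,yj,z:xj*ex+(yc+yj)*ey+np.array([0,0,z])
for n,c in (("T",t),("S",s)):
    print(n,"scr",refine(c,.056,[W(x0,y,.056) for y in (.048,.055,.062,.07,.076)]),"-y",refine(c,.028,[W(x0,-y,.028) for y in (.018,.02,.022)]),"+y",refine(c,.04,[W(x0,y,.04) for y in (.013,.015)]))
cv2.imwrite("pics/s22.png",s["img"]);cv2.imwrite("pics/t22.png",t["img"])
E
```

```text
26.45 13.263165846090171 [ 8.45719315  1.42450324 -3.415689  ] [0.49819331 0.10506464 0.06072645] pull 47.626356516676026
T scr [(618.47, 38.0), (618.7, 33.0), (618.37, 34.0), (618.51, 36.0), (618.8, 36.0)] -y [(618.9, 12.0), (618.58, 17.0), (618.19, 15.0)] +y [(618.94, 15.0), (618.71, 16.0)]
S scr [(617.48, 42.0), (617.52, 43.0), (617.71, 37.0), (617.6, 40.0), (617.3, 19.0)] -y [(617.75, 14.0), (617.54, 14.0), (617.24, 14.0)] +y [(619.22, 3.0), (619.49, 3.0)]
```

View pics/s22.png

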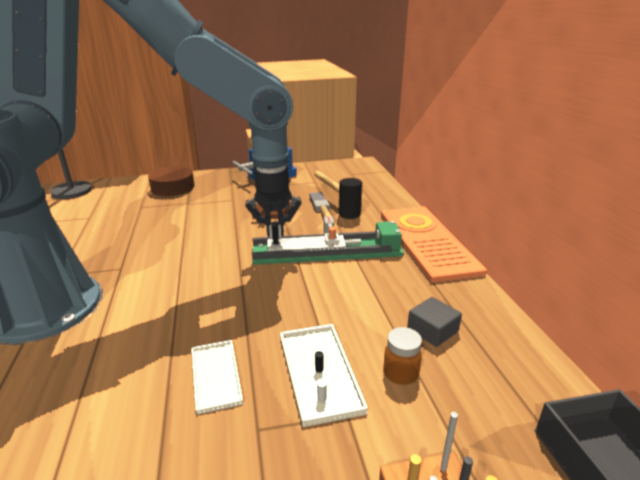

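View pics/t22.png

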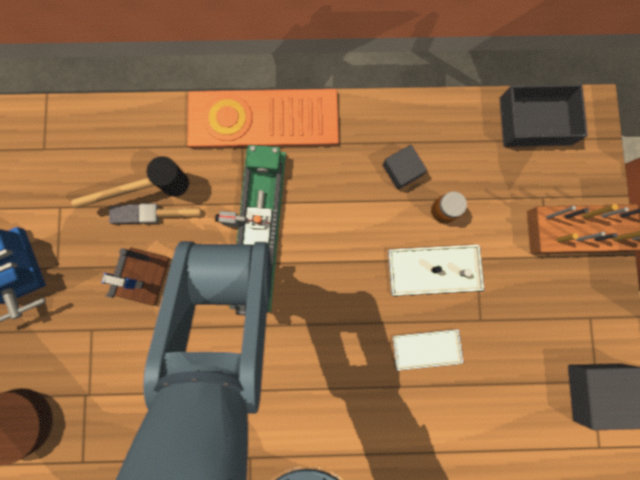

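Both views put the pocket lines within about 0.2 mm of the scriber line, the tongs are on the bar, and everything else looks undisturbed. I'm handing in.

```bash
python3 - <<'E'
from bench import *
print(hand_in())
E
```

```text
the job is handed in; nothing more can be done
None
```

The job is done and handed in at about 26.5 s of the 72 s allowed; no verdict was reported.

- **Plug:** I took the tongs off the bar, lifted the copper plug out of the tray with them and stood it in the slide's pocket. The robot's fingers never touched it. Pictures afterwards show it upright in the pocket, about 2–3 mm off centre across the track, within the pocket's slack.
- **Tongs:** They are back on the bar at the hanging place; pictures taken after the release show them hanging there.
- **Slide:** I pulled it out 47.6 mm by the black handle, and the gripper is still holding it shut and pulling at about 8.5 N. In both cameras the pocket's red lines agree with the scriber's red line to about 0.2–0.3 mm. The side camera could not see the red line on the scriber side well enough to use.
- **Other things:** The other two plugs, mallet, jar, brush and steel block look unmoved in the last pictures. The highest wrist force I read was about 9 N.

**Disagreements:**
- **Jig yaw:** estimates ranged from about -0.095 to -0.115 rad. I used -0.107, which makes at most about 0.5 mm of difference at the line.
- **Tongs opening:** gripping the plug, it read 30–31 mm, not the 34 mm given, but the plug held firmly.

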